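Return the plate scraper to its sloping dock

ROBOT

A 6-joint arm with a two-finger parallel gripper is mounted at the origin on the work surface. World frame = base frame: x ahead of the robot, y to its left, z up, the work surface at z = 0. Lengths are in m, angles in rad, forces in N, time in s.
With the tool pointing down it reaches from about 0.375 to 0.9 m from the base axis. Payload 3.1 kg.
Tool frame: the origin (TCP) lies midway between the tips of the shut fingers; the grasp point (between the pads) lies 19 mm behind it (robot.grasp_offset is the distance from the TCP to the grasp point, in m); x points along the fingers, z is the direction in which the jaws open and shut, and the axes are right-handed (so a half turn about x gives the same grasp; the last joint's range is limited). The gripper opens to 87 mm and grips with 3 to 60 N. Pads are 19 mm wide; open, the fingers measure 117 mm over their backs; the gripper's body (75 mm by 190 mm) begins 51 mm behind the grasp point.
Start: joints at [1.071, 0.527, 1.433, -0, 1.181, -0.178], TCP at [0.197, 0.593, 0.2] pointing down, gripper open.
Joint ranges: [-3.08, 3.08], [-0.75, 2.2], [0.22, 2.44], [-1.43, 4.57], [0, 2.65], [-2.85, 2.85]. Speed limits (rad/s): [2.79, 2.79, 3.14, 3.14, 3.14, 3.14].

INTERFACE

Orientations are given as a 3x3 rotation matrix whose columns are the frame's x, y, z axes.
In Python, from cell import robot, optics, ticket gives the robot as it stands.
- The arm moves only by the tool step_arm, never from a script. Its argument "rows" is a list that holds one entry, the list of rows, each a list of 4 numbers: the shift along the world's x, y, z in m, then the turn about the world's z in degrees. In form: [[[dx, dy, dz, turn], ...]]. A call has 1 to 5 rows; each row shifts and turns the commanded pose from where the row before left it; what a row does not reach is not made up. A row lasts 1/12 s, in which the tool goes at most 41.7 mm and 7.16 degrees, less where a joint would pass 70% of its speed; a pose out of reach is approached as far as the arm can. A call with a gripper value outside its range is refused whole. "grip" is the gripper command: -1 is fully open, 1 is shut, values between are in proportion, set as the call begins (left out, the last holds). The fingers move at their own pace and stop on an object; "grip_force" is the grip in N (left out, the last holds). Time passes only in rows, so rows that do not move let the fingers close. It gives the time, the measured TCP pose, the force and the opening at its end, in the units of the state.
- robot.get_state(): the state, without advancing time (a new reading comes with each control period).
- optics.get_image(name): name is "side" or "top" or "wrist"; returns a dict with "color" (420x560x3 uint8, red, green, blue), "z_map" (420x560 float32, m along the optical axis (not along the pixel's ray), 0 where there is no reading), "fx", "fy", "cx", "cy" (pixels), "position" and "rotation" of the camera in the world; the wrist camera has in their place "tool_from_camera" (4x4, takes a point from camera to tool coordinates, whose origin is the TCP and whose axes are the tool frame's). Camera axes: x right, y down, z forward; pixel columns grow to the right and rows downward; lengths in m; the calibration is good to about 2 mm. The wrist camera is an equidistant fisheye: a pixel r from the principal point sees the ray r / f radians off the axis. A picture is of the moment at which its call begins: read the wrist's pose just before it.
- ticket.close_job(): hands the job in, once; it reports no verdict.
Trained networks look in the newest picture that a camera, given by its name, has taken for a name from the list of things; names that differ only in an ending like _2 or _b are one class to them, and where a whole thing is asked for, a point or a joint stands for the part that bears it (a point fixed in the world has none). Each returns a list of dicts, best first, with "confidence" (0 to 1); they miss things now and then, are a little off and sometimes report something else, mostly with a low value. They report only what shows in the picture. A call takes as long as a camera call.
- optics.masks_of(label, camera): "region" (420x560 bool, what is visible of it) and "location" ([column, row] in pixels, amid what is visible of it).
The state is a dict: "time": time; "q": joint angles; "joint_vel": joint speeds; "tau": joint torques, N m; "tcp_pos": TCP position; "tcp_rot": TCP orientation; "ft_force": force on the tool from outside, world axes, zero at the start; "moment": the same for the moment, N m; "gripper_width": finger opening in m.
Only numpy, scipy, OpenCV 4.12 (cv2) and the standard library are available. Lean on these libraries where they do the work, as an engineer would, in place of code of your own. Each camera call takes 0.05 s, during which the arm holds its last target.

TASK

Pick up the red-handled plate scraper from its rest and slide its blade all the way into the slot of the sloping dock, until its black collar sits against the white slot block; then let go of it and leave it there. The slot block floats sideways in the dock and may stand off-centre, so find the slot by eye or by feel, and push gently, without ramming. Leave the bottles, dish and beaker where they stand.

Things in the scene. Friction and masses are not known exactly. Their poses are not given: they have to be found in the camera images.
- scraper: Steel plate scraper, 200 mm long, 0.16 kg, flat on its rest, mid-plane 31 mm above the bench, handle towards the robot's left (+y). Origin: on its axis, at the front of the black collar. -x to the blade tip, +x along the handle, y across the width, z normal to the blade. Blade x -80..0, 52 wide, 4 thick, square tip. Collar x 0..14, 40 wide, 18 thick: too thick for the slot.
- scraper_grip (a point): Point on the centre axis of the scraper's red handle, 42 mm behind the collar front; axes as the scraper's. The handle (scraper x 14 to 120 mm) is 24 mm wide in y and 18 mm thick in z, free at the sides and beneath for x 15 to 80 mm while on the rest. The scraper is the same when turned over about x.
- scraper_tip (a point): Middle of the straight end of the scraper's blade, 80 mm from the collar front; axes as the scraper's.
- rest: Fixed grey scraper rest: base plate 200 x 75 x 6 mm (its x -90 to 110 mm), a cross-bar under the blade (its x -55 mm, 29 mm high, 66 mm wide) and one under the handle end (its x 90 mm, 22 mm high, 30 mm wide). Origin on the bench; at the start the scraper lies along its x, collar front within 6 mm of above this origin.
- dock: Blue tilted frame of the fixed dock. Origin: centre of its mouth, 98 mm above the bench. +x points out of the mouth, 35 deg above level, towards the robot's left (+y, within 30 deg); y level across the mouth; z normal to the slot plane, up and leaning to -y. Blade enters along -x. Cheeks 8 mm thick at y +-70 to +-79, z +-25, x -100 to 0 mm. Home: scraper origin at x = 0, z = 0 here, axes parallel.
- dock_mouth (a point): Same point and axes as the dock. Between the cheeks is a white slot block, 100 (y) x 40 (z) x 90 mm deep, front face at x = 0. Its through slot: 57 mm wide (y), 8 mm high, centred on z = 0 and in the block, 3 mm chamfers. The block stands up to 16 mm off this point either way in y, held by 8 N of friction; its place is NOT reported: see the slot, or feel for it with the blade tip.
- dock_front (a point): Point 100 mm straight out of the dock's mouth (dock x = 100 mm), same axes as the dock: with the scraper's origin here the blade tip is 20 mm short of the slot block's face. If the blade is more than about 4 mm off the slot's centre in y the tip lands on the face and stops there, 80 mm short of home.
- solvent: Clear bottle with blue cap, 72 mm diameter, 170 mm tall, loose bystander; origin at centre of its underside.
- amber: Amber bottle with black cap, 60 mm diameter, 130 mm tall, loose bystander; origin at centre of its underside.
- dish: Low white weighing dish, 68 mm diameter, 22 mm tall, loose bystander; origin at centre of its underside.
- beaker: Clear beaker, 68 mm diameter, 80 mm tall, loose bystander; origin at centre of its underside.

How it is judged:
By the outcome, as a careful person would: the job done as asked, in the order asked, and still so for the second after the job is handed in, with the robot touching nothing.
It also fails if it takes over 64 s, if anything falls off the work surface, if the arm or the gripper's body presses on something with over 40 N, if the wrist force passes 120 N, or if a joint passes its speed limit or range.

## Working session

There is one attempt and no reset: what is moved stays moved. The work goes in short steps, Python scripts to look and compute and a tool call to move; the robot and the scene stay as the last step left them, time stands still between calls to the robot, and variables do not carry over. Pictures are saved under pics/ and viewed, and the job is handed in when it is done.

Besides the shell and the picture viewer there is one more tool, called after "Request:" as name([rows], argument=value, ...), one row to a line, values as JSON. step_arm: Moves the arm, as the interface text tells. Its arguments: {"type":"object","properties":{"rows":{"type":"array","items":{"type":"array","items":{"type":"array","items":{"type":"number"}}}},"grip":{"type":"number"},"grip_force":{"type":"number"}},"required":["rows"]}

```bash
ls -la; mkdir -p pics; cat > h.py <<'E'
import numpy as np,cv2
from cell import robot,optics,ticket
def snap(n,f=None):
    im=optics.get_image(n)
    if f: cv2.imwrite('pics/'+f,im['color'][:,:,::-1])
    return im
def w(im,c,r,z=None):
    if z is None: z=im['z_map'][int(r),int(c)]
    p=np.array([(c-im['cx'])/im['fx']*z,(r-im['cy'])/im['fy']*z,z])
    return np.array(im['rotation'])@p+np.array(im['position'])
def cloud(im):
    z=im['z_map'];v,u=np.mgrid[:z.shape[0],:z.shape[1]]
    p=np.stack([(u-im['cx'])/im['fx']*z,(v-im['cy'])/im['fy']*z,z],-1)
    return p@np.array(im['rotation']).T+np.array(im['position'])
E
python3 - <<'E'
from h import *
s=robot.get_state();print({k:np.round(v,3) for k,v in s.items()})
for n in['side','top','wrist']:
    im=snap(n,n+'0.png')
    if n!='wrist': print(n,im['position'],np.round(im['rotation'],3).tolist(),im['fx'])
    else: print(np.round(im['tool_from_camera'],3))
print(robot.grasp_offset,dir(robot))
E
```

```text
total 12
drwxr-xr-x  3 agent agent 4096 Dec  5 22:38 .
drwxr-xr-x 23 root  root  4096 Dec  5 22:38 ..
drwxr-xr-x  2 agent agent 4096 Dec  5 22:38 pics
{'time': np.float64(0.0), 'q': array([ 1.071,  0.528,  1.434,  0.   ,  1.181, -0.179]), 'joint_vel': array([ 0.001, -0.002,  0.001, -0.002,  0.001,  0.003]), 'tau': array([-2.0000e-03, -4.4005e+01, -1.7659e+01,  6.3000e-02,  5.8000e-02,
       -0.0000e+00]), 'tcp_pos': array([0.197, 0.592, 0.199]), 'tcp_rot': array([[-0.001, -0.949,  0.315],
       [-0.002,  0.315,  0.949],
       [-1.   ,  0.   , -0.002]]), 'ft_force': array([ 1.072, -0.175, -0.062]), 'moment': array([-0.013, -0.008,  0.04 ]), 'gripper_width': np.float64(0.087)}
side [0.57612185 1.11824643 0.9049959 ] [[-0.998, -0.052, 0.044], [-0.066, 0.57, -0.819], [0.018, -0.82, -0.572]] 440.37650044605596
top [ 0.53635293 -0.02087098  1.51550035] [[0.019, -0.998, 0.059], [-1.0, -0.018, 0.012], [-0.011, -0.059, -0.998]] 467.5242500240585
[[ 0.    -0.284  0.959 -0.185]
 [-0.    -0.959 -0.284  0.079]
 [ 1.    -0.    -0.     0.002]
 [ 0.     0.     0.     1.   ]]
0.0187 ['MotionError', '__class__', '__delattr__', '__dict__', '__dir__', '__doc__', '__eq__', '__format__', '__ge__', '__getattribute__', '__getstate__', '__gt__', '__hash__', '__init__', '__init_subclass__', '__le__', '__lt__', '__module__', '__ne__', '__new__', '__reduce__', '__reduce_ex__', '__repr__', '__setattr__', '__sizeof__', '__str__', '__subclasshook__', '__weakref__', 'get_state', 'grasp_offset']
```

View pics/side0.png

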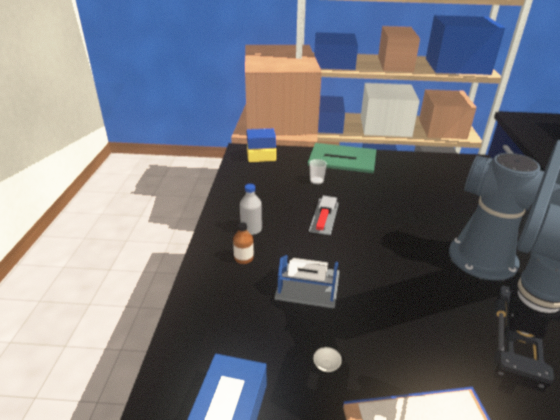

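View pics/top0.png

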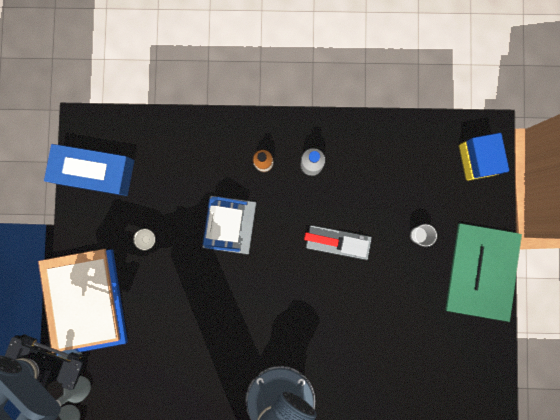

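View pics/wrist0.png

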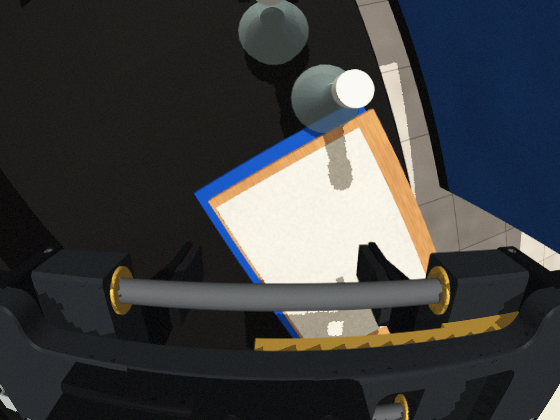

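```bash
python3 - <<'E'
from h import *
a=snap('top');b=snap('side')
np.savez('t0.npz',**{'t_'+k:v for k,v in a.items()},**{'s_'+k:v for k,v in b.items()})
c=a['color'][180:280,190:390,::-1];cv2.imwrite('pics/topz.png',cv2.resize(c,None,fx=4,fy=4,interpolation=cv2.INTER_CUBIC))
c=b['color'][180:320,250:370,::-1];cv2.imwrite('pics/sidez.png',cv2.resize(c,None,fx=4,fy=4,interpolation=cv2.INTER_CUBIC))
for cam,im in(('top',a),('side',b)):
  for l in ['scraper','rest','dock','solvent','amber','dish','beaker']:
    m=optics.masks_of(l,cam)
    for d in m[:1]:
        P=cloud(im)[d['region']&(im['z_map']>0)]
        print(cam,l,round(d['confidence'],2),np.round(d['location']),d['region'].sum(),np.round(np.median(P,0),3),np.round(P.min(0),3),np.round(P.max(0),3))
E
```

```text
top scraper 0.31 [220. 225.] 1613 [0.555 0.185 0.085] [0.476 0.133 0.012] [0.636 0.242 0.124]
top rest 0.95 [328. 236.] 604 [ 0.524 -0.147  0.007] [ 0.455 -0.28  -0.005] [ 0.555 -0.081  0.038]
top dock 0.58 [223. 224.] 1720 [0.554 0.186 0.083] [ 0.472  0.125 -0.005] [0.647 0.26  0.124]
top solvent 0.7 [310. 164.] 523 [ 0.744 -0.085  0.119] [ 0.719 -0.133 -0.003] [ 0.81  -0.053  0.178]
top amber 0.92 [263. 162.] 364 [0.751 0.064 0.091] [ 0.728  0.037 -0.007] [0.799 0.103 0.139]
top dish 0.74 [146. 237.] 357 [0.503 0.446 0.015] [ 0.47   0.411 -0.004] [0.535 0.484 0.03 ]
top beaker 0.56 [423. 235.] 425 [ 0.533 -0.448  0.034] [ 0.505 -0.493 -0.005] [ 0.566 -0.403  0.088]
side scraper 0.83 [324. 209.] 368 [ 0.505 -0.175  0.033] [ 0.457 -0.317 -0.005] [ 0.534 -0.06   0.043]
side rest 0.84 [326. 223.] 352 [ 0.505 -0.14   0.004] [ 0.459 -0.251 -0.003] [ 0.553 -0.07   0.028]
side dock 0.88 [306. 270.] 1267 [0.563 0.215 0.084] [ 0.471  0.049 -0.006] [0.648 0.249 0.117]
side solvent 0.76 [252. 210.] 807 [ 0.749 -0.062  0.09 ] [ 0.719 -0.218 -0.004] [0.816 0.062 0.171]
side amber 0.98 [242. 244.] 714 [0.756 0.088 0.062] [ 0.729 -0.107 -0.007] [0.809 0.108 0.131]
side beaker 0.65 [320. 172.] 366 [ 0.533 -0.413  0.052] [ 0.497 -0.602 -0.006] [ 0.566 -0.395  0.081]
```

```bash
sleep 1
```

```text
(no output)
```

View pics/topz.png

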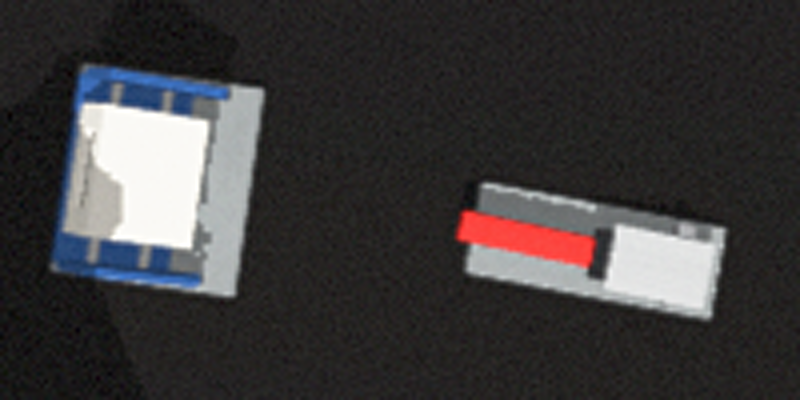

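View pics/sidez.png

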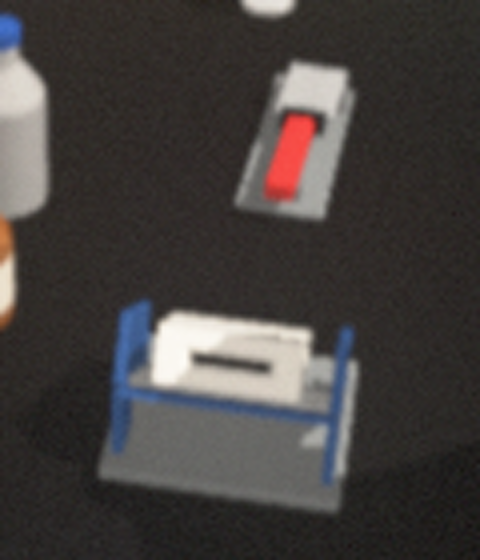

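```bash
cat >> h.py <<'E'
def toplane(im,uv,zp):
    uv=np.atleast_2d(uv).astype(float)
    d=np.c_[(uv[:,0]-im['cx'])/im['fx'],(uv[:,1]-im['cy'])/im['fy'],np.ones(len(uv))]@np.array(im['rotation']).T
    p=np.array(im['position']);t=(zp-p[2])/d[:,2]
    return p+d*t[:,None]
def red(im):
    c=im['color'].astype(int);return (c[...,0]>120)&(c[...,0]>2*c[...,1])&(c[...,0]>2*c[...,2])
def rectfit(P):
    m=P.mean(0);u,s,v=np.linalg.svd(P-m);return cv2.minAreaRect((P*1000).astype(np.float32)),m,v[0]
E
python3 - <<'E'
from h import *
D=np.load('t0.npz')
T={k[2:]:D[k] for k in D if k[0]=='t'};S={k[2:]:D[k] for k in D if k[0]=='s'}
for im,n in((T,'top'),(S,'side')):
    m=red(im);m[:180]=0;m[280:]=0
    if n=='top': m[:,:280]=0;m[:,360:]=0
    else: m[:,:300]=0; m[:,345:]=0; m[240:]=0
    v,u=np.where(m);P=toplane(im,np.c_[u,v],0.040)
    r,c,d=rectfit(P[:,:2]);print(n,len(u),r,c,d,np.degrees(np.arctan2(d[1],d[0])))
    print('z',np.median(cloud(im)[m],0))
# blade: bright pixels in top near
for im,n,box in((T,'top',(335,375,225,265)),(S,'side',(318,342,190,212))):
    c=im['color'].astype(int).min(2);mm=np.zeros(c.shape,bool);x0,x1,y0,y1=box;mm[y0:y1,x0:x1]=True
    m=mm&(c>(195 if n=='top' else 150));v,u=np.where(m);P=toplane(im,np.c_[u,v],0.033);r,cc,d=rectfit(P[:,:2]);print(n,len(u),r,cc,np.degrees(np.arctan2(d[1],d[0])))
E
```

```text
top 265 ((513.6050415039062, -120.31542205810547), (107.78971099853516, 24.57032012939453), 80.14244842529297) [ 0.51346347 -0.12018923] [-0.17987443 -0.98368958] -100.36244591785581
z [ 0.51370496 -0.12000627  0.04066709]
side 165 ((512.8554077148438, -110.72486877441406), (128.43307495117188, 26.758432388305664), 79.48036193847656) [ 0.51401179 -0.1089779 ] [0.18489062 0.9827591 ] 79.34524458317323
z [ 0.51364719 -0.11142647  0.0375002 ]
top 409 ((492.49139404296875, -226.57656860351562), (78.82583618164062, 51.675880432128906), 79.01478576660156) [ 0.49236508 -0.22709924] -99.40768717273433
side 164 ((490.8729248046875, -217.86729431152344), (91.71281433105469, 59.34419631958008), 79.84796905517578) [ 0.4914291 -0.2244113] 96.81214414549956
```

```bash
python3 - <<'E'
from h import *
D=np.load('t0.npz')
c=D['t_color'][190:260,195:265,::-1];cv2.imwrite('pics/tz2.png',cv2.resize(c,None,fx=8,fy=8,interpolation=cv2.INTER_CUBIC))
c=D['s_color'][250:310,270:345,::-1];cv2.imwrite('pics/sz2.png',cv2.resize(c,None,fx=9,fy=9,interpolation=cv2.INTER_CUBIC))
E
```

```text
(no output)
```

View pics/tz2.png

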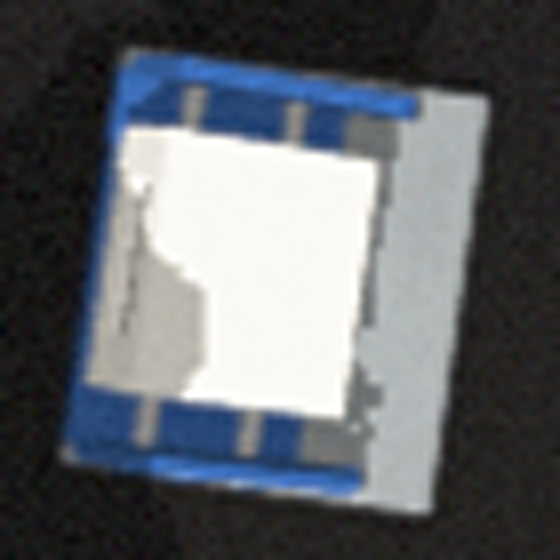

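View pics/sz2.png

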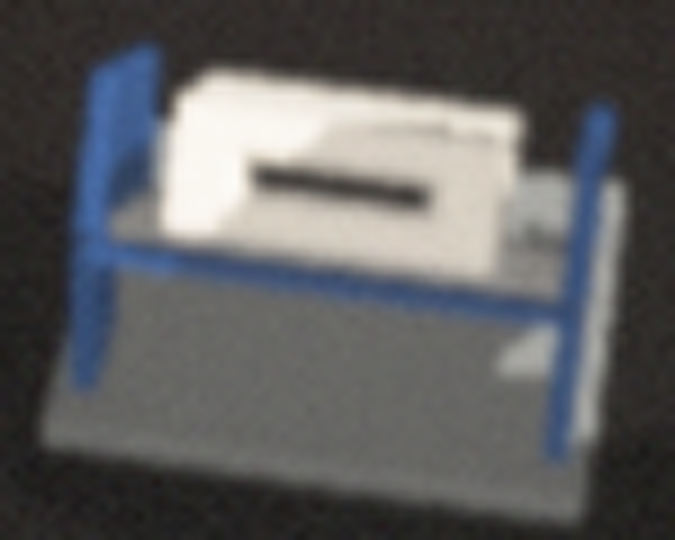

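```bash
cat > fit.py <<'E'
from h import *
from scipy.optimize import least_squares
D=np.load('t0.npz')
T={k[2:]:D[k] for k in D if k[0]=='t'};S={k[2:]:D[k] for k in D if k[0]=='s'}
def proj(im,P):
    q=(P-im['position'])@im['rotation'];return np.c_[q[:,0]/q[:,2]*im['fx']+im['cx'],q[:,1]/q[:,2]*im['fy']+im['cy']]
tp=[((122,128),(0,-50,-20),1),((88,387),(0,50,-20),1),((380,160),(-90,-50,20),1),((347,418),(-90,50,20),1),((418,105),(-100,-74.5,25),0),((362,480),(-100,74.5,25),0)]
sp=[((252,177),(0,-28.5,0),1),((428,197),(0,28.5,0),1),((162,235),(0,-50,-20),1),((495,275),(0,50,-20),1),((205,70),(-90,-50,20),1),((522,105),(-90,50,20),1),((95,70),(0,-74.5,25),0),((600,105),(0,74.5,25),0)]
tu=np.array([[(a[0]+.5)/8-.5+195,(a[1]+.5)/8-.5+190] for a,_,_ in tp]);su=np.array([[(a[0]+.5)/9-.5+270,(a[1]+.5)/9-.5+250] for a,_,_ in sp])
def frame(yaw):
    h=np.array([np.cos(yaw),np.sin(yaw),0]);c,s=np.cos(np.radians(35)),np.sin(np.radians(35))
    x=c*h+np.array([0,0,s]);z=-s*h+np.array([0,0,c]);return np.c_[x,np.cross(z,x),z]
def f(p,which='ts'):
    R=frame(p[3]);o=np.array(p[:3])
    def W(L): return np.array([o+R@(np.array(b)/1000+[0,e*p[4],0]) for _,b,e in L])
    r=[]
    if 't' in which: r.append(proj(T,W(tp))-tu)
    if 's' in which: r.append(proj(S,W(sp))-su)
    return np.concatenate(r).ravel()
if __name__=='__main__':
  for w_ in('ts','t','s'):
    r=least_squares(f,[.56,.22,.098,1.45,0],args=(w_,),loss='soft_l1',f_scale=.5)
    print(w_,np.round(r.x,4),np.degrees(r.x[3]));print(np.round(f(r.x,w_).reshape(-1,2),1).tolist())
    print('slot',r.x[:3]+frame(r.x[3])@[0,r.x[4],0])
E
python3 fit.py
```

```text
ts [5.600e-01 2.190e-01 9.820e-02 1.468e+00 2.000e-04] 84.10938552005425
[[0.2, 0.0], [0.2, -0.0], [-0.3, 0.1], [-0.3, -0.2], [-0.5, -0.4], [0.5, 0.3], [-1.0, -0.6], [0.3, -0.1], [0.4, -0.7], [-0.1, -0.5], [0.8, 0.2], [-0.4, 0.6], [0.8, 0.1], [-0.9, 3.0]]
slot [0.55982149 0.21904826 0.09819123]
t [5.6050e-01 2.1850e-01 1.0090e-01 1.4601e+00 5.0000e-04] 83.66035326988296
[[0.3, -0.1], [0.1, -0.1], [-0.1, 0.2], [-0.3, -0.0], [-0.2, -0.4], [0.3, 0.4]]
slot [0.56000398 0.21853712 0.10085245]
s [5.602e-01 2.445e-01 1.207e-01 1.484e+00 1.000e-04] 85.0292780963573
[[-1.2, -0.4], [0.7, -0.1], [-0.0, -0.3], [0.6, -0.3], [-0.0, 0.1], [-0.3, 0.2], [-0.0, 0.2], [-0.1, 2.7]]
slot [0.56010818 0.24449099 0.12070625]
```

Request:
step_arm([
  [[0.016,-0.037,0,-4.115],[0.016,-0.037,0,-4.115],[0.016,-0.037,0,-4.115],[0.016,-0.037,0,-4.115],[0.016,-0.037,0,-4.115]],
], grip=-1)

```text
time: 1.37
tcp_pos: [0.2774, 0.4066, 0.2002]
tcp_rot: [[0.001, -0.776, 0.631], [0.0, 0.631, 0.776], [-1.0, -0.0, 0.001]]
ft_force: [2.3, -0.0, -0.2]
gripper_width: 0.0872
```

Request:
step_arm([
  [[0.016,-0.037,0,-4.115],[0.016,-0.037,0,-4.115],[0.016,-0.037,0,-4.115],[0.016,-0.037,0,-4.115],[0.016,-0.037,0,-4.115]],
])

```text
time: 1.78
tcp_pos: [0.3576, 0.2215, 0.2004]
tcp_rot: [[0.001, -0.504, 0.863], [0.0, 0.863, 0.504], [-1.0, -0.0, 0.001]]
ft_force: [0.7, -0.3, 0.5]
gripper_width: 0.0867
```

Request:
step_arm([
  [[0.016,-0.037,0,-4.115],[0.016,-0.037,0,-4.115],[0.016,-0.037,0,-4.115],[0.016,-0.037,0,-4.115],[0.016,-0.037,0,-4.115]],
])

```text
time: 2.2
tcp_pos: [0.4376, 0.0361, 0.2004]
tcp_rot: [[0.001, -0.168, 0.986], [0.0, 0.986, 0.168], [-1.0, -0.0, 0.001]]
ft_force: [1.1, 0.5, -0.4]
gripper_width: 0.0868
```

Request:
step_arm([
  [[0.015,-0.037,0,-4.115],[0.014,-0.037,0,-4.115],[0.014,-0.037,0,-4.115],[0.014,-0.037,0,-4.115],[0.014,-0.037,0,-4.115]],
])

```text
time: 2.62
tcp_pos: [0.5085, -0.149, 0.2002]
tcp_rot: [[0.0, 0.189, 0.982], [-0.0, 0.982, -0.189], [-1.0, 0.0, 0.0]]
ft_force: [1.6, 0.0, 0.3]
gripper_width: 0.0867
```

```bash
python3 - <<'E'
from h import *
snap('wrist','w1.png')
E
```

```text
(no output)
```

View pics/w1.png

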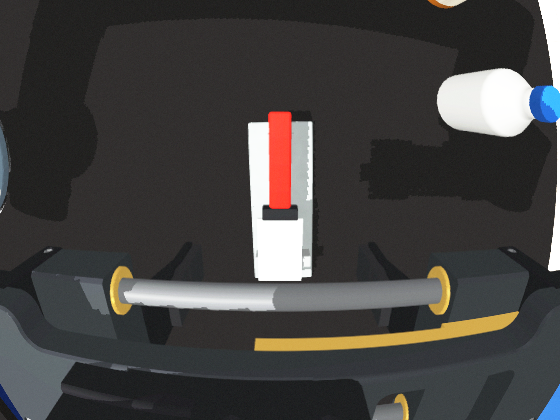

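Request:
step_arm([
  [[0,0.004,-0.035,0],[0,0,-0.035,0],[0,0,-0.035,0],[0,0,-0.03,0],[0,0,-0.02,0]],
])

```text
time: 3.08
tcp_pos: [0.5067, -0.1422, 0.0425]
tcp_rot: [[-0.003, 0.185, 0.983], [0.002, 0.983, -0.185], [-1.0, 0.001, -0.003]]
ft_force: [0.1, 0.3, 1.1]
gripper_width: 0.087
```

Request:
step_arm([
  [[0,0,-0.014,0],[0,0,-0.01,0],[0,0,-0.006,0],[0,0,-0.003,0],[0,0,0,0]],
])

```text
time: 3.5
tcp_pos: [0.5083, -0.1429, 0.0121]
tcp_rot: [[0.0, 0.185, 0.983], [-0.0, 0.983, -0.185], [-1.0, -0.0, 0.0]]
ft_force: [-0.4, 0.1, -0.5]
gripper_width: 0.0872
```

Request:
step_arm([
  [[0,0,0,0],[0,0,0,0],[0,0,0,0],[0,0,0,0],[0,0,0,0]],
], grip=1, grip_force=8)

```text
time: 3.92
tcp_pos: [0.5083, -0.143, 0.0125]
tcp_rot: [[0.001, 0.185, 0.983], [-0.0, 0.983, -0.185], [-1.0, -0.0, 0.001]]
ft_force: [-0.2, 0.9, -0.3]
gripper_width: 0.0616
```

Request:
step_arm([
  [[0,0,0,0],[0,0,0,0],[0,0,0,0],[0,0,0,0],[0,0,0,0]],
])

```text
time: 4.33
tcp_pos: [0.508, -0.1429, 0.012]
tcp_rot: [[-0.0, 0.185, 0.983], [0.0, 0.983, -0.185], [-1.0, 0.0, -0.0]]
ft_force: [-0.0, -0.3, -0.5]
gripper_width: 0.0285
```

Request:
step_arm([
  [[0,0,0,0],[0,0,0,0],[0,0,0,0]],
])

```text
time: 4.58
tcp_pos: [0.5082, -0.1429, 0.012]
tcp_rot: [[0.0, 0.185, 0.983], [-0.0, 0.983, -0.185], [-1.0, 0.0, 0.0]]
ft_force: [-0.2, -0.6, -0.1]
gripper_width: 0.0241
```

Request:
step_arm([
  [[0,-0.0001,0.0053,0],[-0.0001,-0.0004,0.0053,0],[-0.0001,-0.0007,0.0053,0],[-0.0002,-0.001,0.0052,0],[0,0,0,0]],
])

```text
time: 5.0
tcp_pos: [0.5084, -0.1457, 0.0345]
tcp_rot: [[0.002, 0.185, 0.983], [-0.001, 0.983, -0.185], [-1.0, -0.001, 0.002]]
ft_force: [-0.0, -0.4, -1.5]
gripper_width: 0.0239
```

```bash
python3 - <<'E'
from h import *
s=robot.get_state();print(s['tcp_pos'],s['ft_force'],s['moment'],s['gripper_width'])
im=snap('side');c=im['color'][180:250,290:360,::-1];cv2.imwrite('pics/s2.png',cv2.resize(c,None,fx=8,fy=8,interpolation=cv2.INTER_CUBIC))
snap('wrist','w2.png')
E
```

```text
[ 0.50840051 -0.14566429  0.03447136] [-0.03002718 -0.40344644 -1.48082039] [-0.09376708  0.00972305  0.02953418] 0.023922372468762523
```

View pics/s2.png

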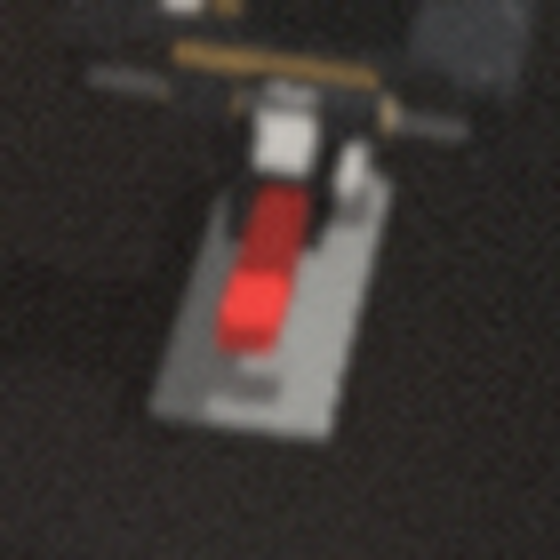

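View pics/w2.png

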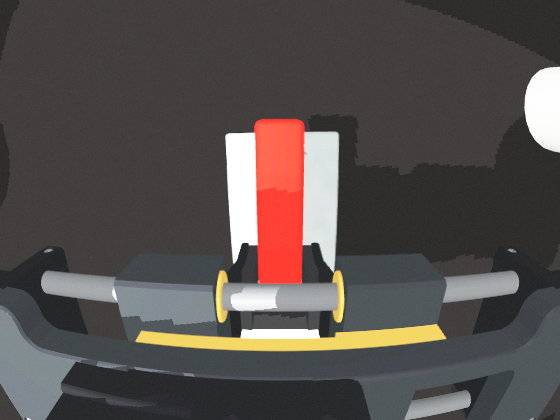

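```bash
cat >> h.py <<'E'
def tilt(n,box=None):
    """handle tilt from red pixels' depth; n camera"""
    im=snap(n);m=red(im)&(im['z_map']>0)
    if box: k=np.zeros_like(m);k[box[2]:box[3],box[0]:box[1]]=1;m&=k
    P=cloud(im)[m];return im,m,P
def wcloud(im,s):
    z=im['z_map'];v,u=np.mgrid[:z.shape[0],:z.shape[1]]
    x=(u-im['cx']);y=(v-im['cy']);r=np.hypot(x,y)+1e-9;th=r/im['fx']
    t=np.tan(th)*z/r
    p=np.stack([x*t,y*t,z],-1);M=np.array(im['tool_from_camera'])
    p=p@M[:3,:3].T+M[:3,3]
    return p@np.array(s['tcp_rot']).T+np.array(s['tcp_pos'])
def wtilt():
    s=robot.get_state();im=snap('wrist');m=red(im)&(im['z_map']>0)
    m[:,:230]=0;m[:,330:]=0
    m=cv2.erode(m.astype(np.uint8),np.ones((5,5)))>0
    P=wcloud(im,s)[m]
    t=np.array(s['tcp_rot'])[:,1];h=P@t
    for _ in range(3):
        c=np.polyfit(h,P[:,2],1);e=P[:,2]-np.polyval(c,h);k=abs(e)<max(.002,1.5*np.median(abs(e)));h=h[k];P=P[k]
    return np.degrees(np.arctan(c[0])),len(h),e.std(),P,h
E
python3 - <<'E'
from h import *
a,n,e,P,h=wtilt();print(a,n,e,P[h.argmin()],P[h.argmax()],h.max()-h.min())
im,m,P=tilt('side',(300,345,190,240));c=np.polyfit(P[:,1],P[:,2],1);print(np.degrees(np.arctan(c[0])),len(P),P.min(0),P.max(0))
E
```

```text
0.7254033840864075 6030 0.0006307195663693665 [ 0.51319887 -0.15518252  0.06012352] [ 0.51310795 -0.06785286  0.0621775 ] 0.0857975582334655
0.7851321297807632 135 [ 0.49733233 -0.18201927 -0.00061837] [ 0.53167361 -0.06236969  0.06343905]
```

Request:
step_arm([
  [[0,0,0,0],[0,0,0,0],[0,0,0,0],[0,0,0,0],[0,0,0,0]],
], grip_force=3)

```text
time: 5.62
tcp_pos: [0.5075, -0.1451, 0.033]
tcp_rot: [[-0.0, 0.185, 0.983], [0.0, 0.983, -0.185], [-1.0, 0.0, -0.0]]
ft_force: [-0.5, -0.1, -1.0]
gripper_width: 0.0239
```

```bash
python3 - <<'E'
from h import *
a,n,e,P,h=wtilt();print(a,n,e,P[h.argmin()],P[h.argmax()],robot.get_state()['ft_force'])
E
```

```text
10.864096779748763 6262 0.000616180876720372 [ 0.4978232  -0.15349475  0.05705402] [ 0.51240274 -0.06822427  0.07328004] [-0.91311108 -0.17085714 -0.95743612]
```

Request:
step_arm([
  [[-0.0002,-0.0012,0.0052,0],[-0.0003,-0.0015,0.0051,0],[-0.0003,-0.0018,0.0051,0],[-0.0004,-0.002,0.0049,0],[0,0,0,0]],
])

```text
time: 6.08
tcp_pos: [0.5073, -0.1525, 0.0548]
tcp_rot: [[0.002, 0.186, 0.983], [-0.001, 0.983, -0.186], [-1.0, -0.001, 0.003]]
ft_force: [0.0, 0.7, -0.5]
gripper_width: 0.0239
```

Request:
step_arm([
  [[-0.0004,-0.0022,0.0048,0],[-0.0005,-0.0026,0.0047,0],[-0.0005,-0.0028,0.0046,0],[0,0,0,0],[0,0,0,0]],
])

```text
time: 6.5
tcp_pos: [0.5054, -0.1596, 0.068]
tcp_rot: [[0.001, 0.186, 0.983], [-0.001, 0.983, -0.186], [-1.0, -0.0, 0.001]]
ft_force: [1.5, 0.0, -1.1]
gripper_width: 0.024
```

```bash
python3 - <<'E'
from h import *
a,n,e,P,h=wtilt();print(a,n,e,P[h.argmin()],P[h.argmax()],robot.get_state()['ft_force'])
snap('wrist','w3.png')
E
```

```text
29.448835894113046 4529 0.0005886188746026024 [ 0.494008   -0.17174548  0.08497522] [ 0.52319912 -0.09352359  0.13037623] [-0.0177191  -0.45626758 -0.85099491]
```

View pics/w3.png

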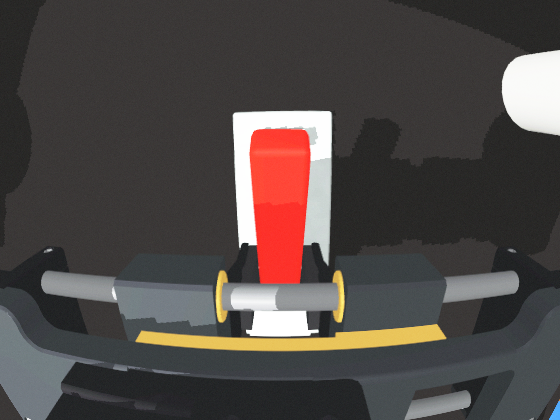

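Request:
step_arm([
  [[-0.0005,-0.0025,0.0042,0],[-0.0005,-0.0026,0.0042,0],[0,0,0,0],[0,0,0,0],[0,0,0,0]],
])

```text
time: 7.02
tcp_pos: [0.5042, -0.1644, 0.076]
tcp_rot: [[0.0, 0.185, 0.983], [-0.0, 0.983, -0.185], [-1.0, -0.0, 0.0]]
ft_force: [-0.7, -0.7, -1.3]
gripper_width: 0.0246
```

```bash
python3 - <<'E'
from h import *
a,n,e,P,h=wtilt();print(a,n,e,P[h.argmin()],P[h.argmax()],robot.get_state()['ft_force'],robot.get_state()['tcp_pos'])
im=snap('side');c=im['color'][160:250,280:370,::-1];cv2.imwrite('pics/s3.png',cv2.resize(c,None,fx=6,fy=6,interpolation=cv2.INTER_CUBIC))
E
```

```text
34.17271096145541 4359 0.0006417031363661562 [ 0.4928635  -0.17858922  0.08946496] [ 0.50798429 -0.09925091  0.14354742] [ 0.21505078  0.03745766 -1.57008386] [ 0.50408512 -0.16432405  0.07595565]
```

View pics/s3.png

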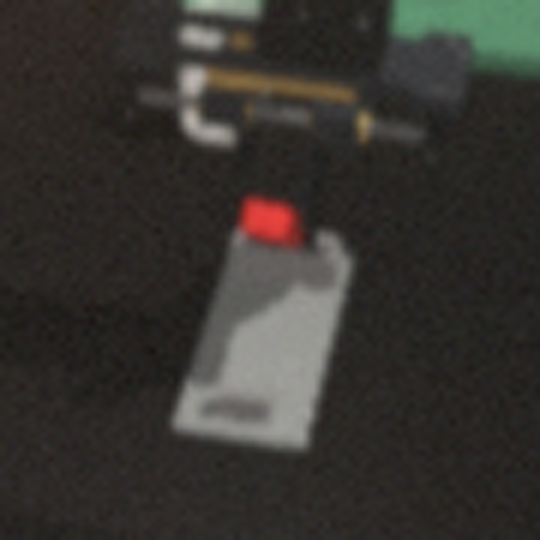

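Request:
step_arm([
  [[0,0,0,0],[0,0,0,0],[0,0,0,0]],
], grip_force=40)

```text
time: 7.37
tcp_pos: [0.504, -0.1643, 0.0759]
tcp_rot: [[-0.0, 0.185, 0.983], [0.0, 0.983, -0.185], [-1.0, -0.0, -0.0]]
ft_force: [0.4, -0.7, -1.8]
gripper_width: 0.023
```

Request:
step_arm([
  [[0,0,0.01,0],[0,0,0.02,0],[0,0,0.035,0],[0,0,0.035,0],[0,0,0.035,0]],
])

```text
time: 7.78
tcp_pos: [0.5033, -0.1637, 0.2126]
tcp_rot: [[-0.001, 0.185, 0.983], [0.001, 0.983, -0.185], [-1.0, 0.001, -0.001]]
ft_force: [1.0, -0.4, -1.1]
gripper_width: 0.0231
```

Request:
step_arm([
  [[0,0,0.035,0],[0,0,0.02,0],[0,0,0.01,0],[0,0,0,0],[0,0,0,0]],
])

```text
time: 8.2
tcp_pos: [0.5033, -0.1638, 0.2755]
tcp_rot: [[-0.001, 0.185, 0.983], [0.001, 0.983, -0.185], [-1.0, 0.0, -0.001]]
ft_force: [-0.1, 0.2, -1.1]
gripper_width: 0.0228
```

```bash
python3 - <<'E'
from h import *
s=robot.get_state()
a,n,e,P,h=wtilt();print(a,n,e,P[h.argmin()],P[h.argmax()],s['ft_force'],s['tcp_pos'],s['gripper_width'])
R=np.array(s['tcp_rot']);q=(P-s['tcp_pos'])@R
print('tool-frame red: min',q.min(0),'max',q.max(0),'lat mean',q[:,2].mean())
im=snap('side');c=im['color'][100:220,280:380,::-1];cv2.imwrite('pics/s4.png',cv2.resize(c,None,fx=5,fy=5,interpolation=cv2.INTER_CUBIC))
# unfitted
ss=robot.get_state();im=snap('wrist','w4.png');m=red(im)&(im['z_map']>0);Q=(wcloud(im,ss)[m]-ss['tcp_pos'])@R;print(np.percentile(Q,[0.5,50,99.5],axis=0))
E
```

```text
35.0445688651192 4357 0.0006705759183050179 [ 0.50733885 -0.18118595  0.2884333 ] [ 0.52097216 -0.10196095  0.34383544] [-0.07960858  0.17126157 -1.1413195 ] [ 0.50334213 -0.16384824  0.27551505] 0.022773441734840468
tool-frame red: min [-0.06887401 -0.01629129 -0.01181061] max [-0.01293207  0.06411077  0.01011645] lat mean -0.0007750072820450773
[[-0.0687838  -0.01824517 -0.01262569]
 [-0.05667552  0.0452321  -0.00063691]
 [-0.01025691  0.07118218  0.01111624]]
```

View pics/s4.png

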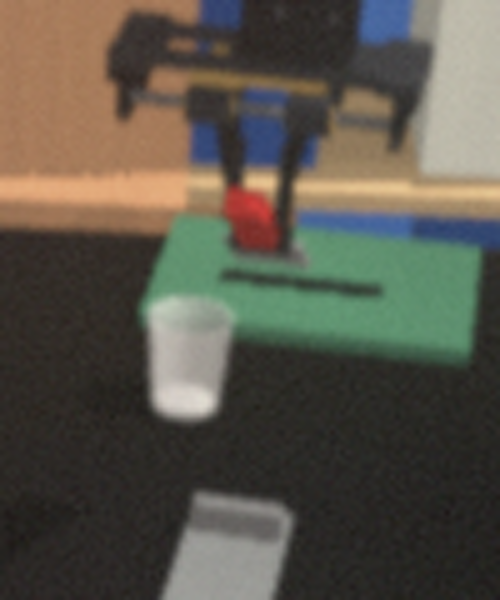

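View pics/w4.png

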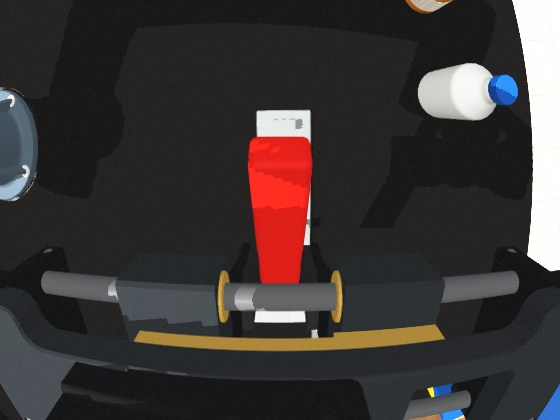

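```bash
cat >> h.py <<'E'
def wpose():
    s=robot.get_state();im=snap('wrist');m0=red(im)&(im['z_map']>0);m0[:,:200]=0;m0[:,360:]=0
    m=cv2.erode(m0.astype(np.uint8),np.ones((5,5)))>0
    R=np.array(s['tcp_rot']);q=(wcloud(im,s)-s['tcp_pos'])@R;Q=q[m]
    k=np.ones(len(Q),bool)
    for _ in range(8):
        A=np.c_[Q[:,1:],np.ones(len(Q))];c=np.linalg.lstsq(A[k],Q[k,0],rcond=None)[0];e=Q[:,0]-A@c;k=abs(e)<.0015
    Q=Q[k];n=np.array([-1,c[0],c[1]]);n/=np.linalg.norm(n)
    # axis by regression of lateral centre vs y (bins)
    b=np.linspace(Q[:,1].min(),Q[:,1].max(),9);ce=[];
    for i in range(8):
        g=(Q[:,1]>=b[i])&(Q[:,1]<b[i+1]); z=Q[g,2]; ce.append(((b[i]+b[i+1])/2,(z.min()+z.max())/2,z.max()-z.min()))
    ce=np.array(ce);L=np.polyfit(ce[:,0],ce[:,1],1)
    pitch=np.degrees(np.arctan(-c[0]));roll=np.degrees(np.arctan(-c[1]))
    xg=c[2] # top-face tool x at y=0,
    off=(xg-(-0.0187))*-np.cos(np.radians(pitch))  # height of top face above grasp pt along normal
    return dict(pitch=pitch,roll=roll,yaw=np.degrees(np.arctan(L[0])),lat0=L[1],top_above=off,ymax=Q[:,1].max(),n=len(Q),w=ce[:,2].round(4)),s
E
python3 - <<'E'
from h import *
print(wpose()[0])
E
```

```text
{'pitch': np.float64(35.58016582738268), 'roll': np.float64(-0.23918158260146175), 'yaw': np.float64(0.08620093346517102), 'lat0': np.float64(-0.00093775216383735), 'top_above': np.float64(0.004739519145321905), 'ymax': np.float64(0.06339143979013728), 'n': 4990, 'w': array([0.0207, 0.0206, 0.0203, 0.0212, 0.0212, 0.0215, 0.0216, 0.022 ])}
```

Request:
step_arm([
  [[0.0047,0.02,0,0.3],[0.0047,0.034,0,0.3],[0.0047,0.036,0,0.3],[0.0047,0.036,0,0.3],[0.0047,0.036,0,0.3]],
])

```text
time: 8.82
tcp_pos: [0.5269, -0.0008, 0.2745]
tcp_rot: [[-0.003, 0.16, 0.987], [0.001, 0.987, -0.16], [-1.0, 0.0, -0.003]]
ft_force: [1.0, 0.7, -1.6]
gripper_width: 0.0226
```

Request:
step_arm([
  [[0.0047,0.036,0,0.32],[0.0047,0.036,0,0.32],[0.0047,0.036,0,0.32],[0.0047,0.036,0,0.32],[0.0047,0.036,0,0.32]],
])

```text
time: 9.23
tcp_pos: [0.5503, 0.1794, 0.2744]
tcp_rot: [[-0.003, 0.132, 0.991], [-0.0, 0.991, -0.132], [-1.0, -0.001, -0.003]]
ft_force: [0.4, -0.9, -1.7]
gripper_width: 0.0229
```

Request:
step_arm([
  [[0.0047,0.036,0,0.32],[0.0047,0.036,0,0.32],[0.0047,0.036,0,0.32],[0.0047,0.034,0,0.32],[0.0047,0.02,0,0.32]],
])

```text
time: 9.65
tcp_pos: [0.5735, 0.3435, 0.2738]
tcp_rot: [[-0.003, 0.101, 0.995], [0.001, 0.995, -0.101], [-1.0, 0.0, -0.003]]
ft_force: [0.7, -1.6, -1.2]
gripper_width: 0.0229
```

Request:
step_arm([
  [[0,0,-0.02,0],[0,0,-0.03,0],[0,0,-0.03,0],[0,0,-0.02,0],[0,0,0,0]],
])

```text
time: 10.07
tcp_pos: [0.5699, 0.338, 0.1685]
tcp_rot: [[-0.014, 0.104, 0.994], [-0.005, 0.995, -0.104], [-1.0, -0.007, -0.013]]
ft_force: [-0.9, -0.3, -1.9]
gripper_width: 0.0224
```

```bash
python3 - <<'E'
from h import *
r,s=wpose();print(r);print(s['tcp_pos'],s['tcp_rot'],s['ft_force'])
im=snap('side');np.savez('s5.npz',**im);c=im['color'][190:320,240:380,::-1];cv2.imwrite('pics/s5.png',cv2.resize(c,None,fx=5,fy=4.5,interpolation=cv2.INTER_CUBIC))
im=snap('top');c=im['color'][150:290,120:290,::-1];cv2.imwrite('pics/t5.png',cv2.resize(c,None,fx=4,fy=4,interpolation=cv2.INTER_CUBIC))
snap('wrist','w5.png')
E
```

```text
{'pitch': np.float64(35.45090780624139), 'roll': np.float64(-0.3227440527574327), 'yaw': np.float64(0.14757356090720003), 'lat0': np.float64(-0.000835144863212402), 'top_above': np.float64(0.004682123718512985), 'ymax': np.float64(0.06387300887539506), 'n': 4979, 'w': array([0.0202, 0.0199, 0.0201, 0.0208, 0.0211, 0.0213, 0.0217, 0.0217])}
[0.56988242 0.33795218 0.16845818] [[-0.01369381  0.10402149  0.99448077]
 [-0.0053596   0.99455211 -0.10410275]
 [-0.99989187 -0.00675558 -0.0130617 ]] [-0.90559212 -0.32334779 -1.89360497]
```

View pics/s5.png

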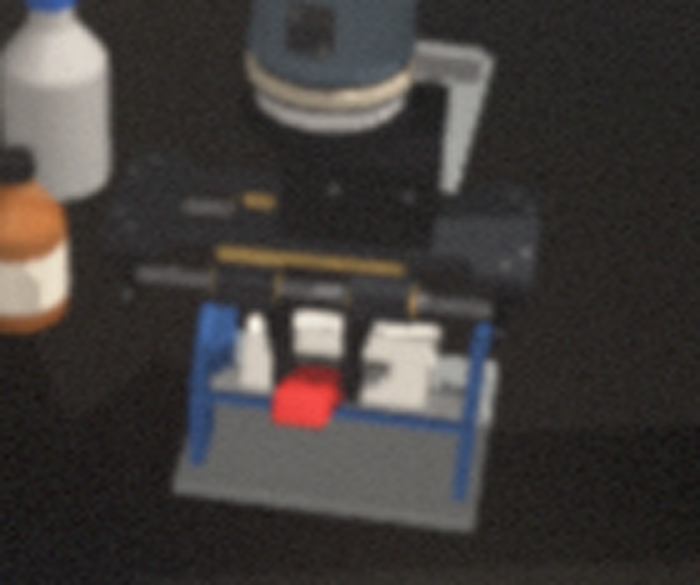

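View pics/t5.png

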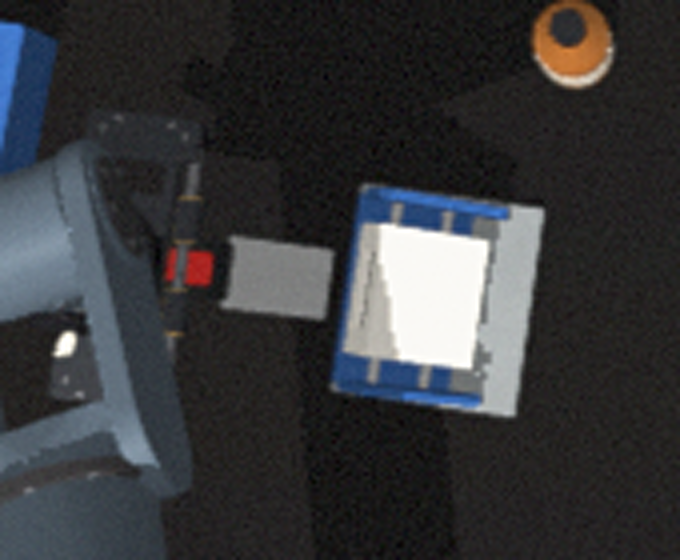

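View pics/w5.png

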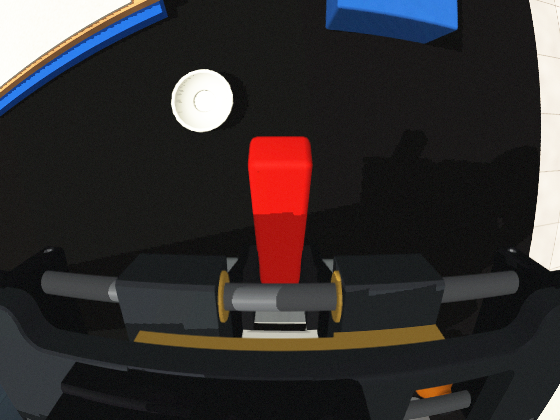

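Request:
step_arm([
  [[0,0,0,0],[0,0,0,0],[0,0,0,0]],
])

```text
time: 10.52
tcp_pos: [0.5753, 0.3399, 0.1774]
tcp_rot: [[0.002, 0.104, 0.995], [0.001, 0.995, -0.104], [-1.0, 0.001, 0.002]]
ft_force: [0.9, 0.1, -1.5]
gripper_width: 0.0232
```

```bash
python3 - <<'E'
from h import *
s=robot.get_state();im=snap('top');np.savez('t6.npz',**im)
print(s['tcp_pos'],np.round(s['tcp_rot'],3).tolist())
for n,b,f in(('blade',(172,208,204,236),12),('block',(200,250,190,255),10)):
    c=im['color'][b[2]:b[3],b[0]:b[1],::-1];cv2.imwrite(f'pics/{n}6.png',cv2.resize(c,None,fx=f,fy=f,interpolation=cv2.INTER_CUBIC))
c=im['color'].astype(int);C=cloud(im)
m=np.zeros(c.shape[:2],bool);m[204:236,172:208]=1
g=(abs(c-c.mean(2,keepdims=True)).max(2)<15)&(c.min(2)>75)&m&(C[...,2]>.08)
print(g.sum());P=C[g]
k=np.ones(len(P),bool)
for _ in range(5):
    A=np.c_[P[:,:2],np.ones(len(P))];co=np.linalg.lstsq(A[k],P[k,2],rcond=None)[0];e=P[:,2]-A@co;k=abs(e)<.004
print(co,e[k].std(),k.sum());nrm=np.array([-co[0],-co[1],1]);nrm/=np.linalg.norm(nrm);print(nrm,np.degrees(np.arccos(nrm[2])))
v,u=np.where(g);q=(P-P.mean(0));
print(P[k].mean(0),np.percentile(P[k],[1,99],axis=0))
E
```

```text
[0.57525548 0.33992644 0.17744699] [[0.002, 0.104, 0.995], [0.001, 0.995, -0.104], [-1.0, 0.001, 0.002]]
455
[ 0.14257433 -4.64448811  1.34209515] 3.3671706468744435e-16 22
[-0.02999631  0.97715709  0.2103907 ] 77.85475095112454
[0.56149262 0.20735177 0.45910678] [[ 0.53635293 -0.02087098  0.14154926]
 [ 0.59243431  0.27632588  1.51550035]]
```

View pics/blade6.png

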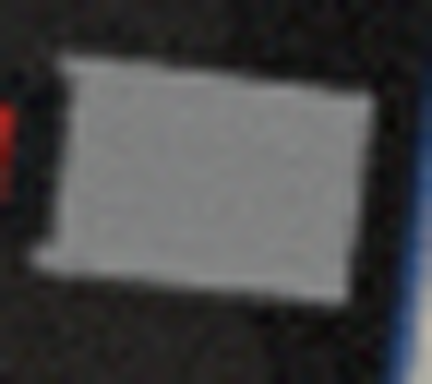

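View pics/block6.png

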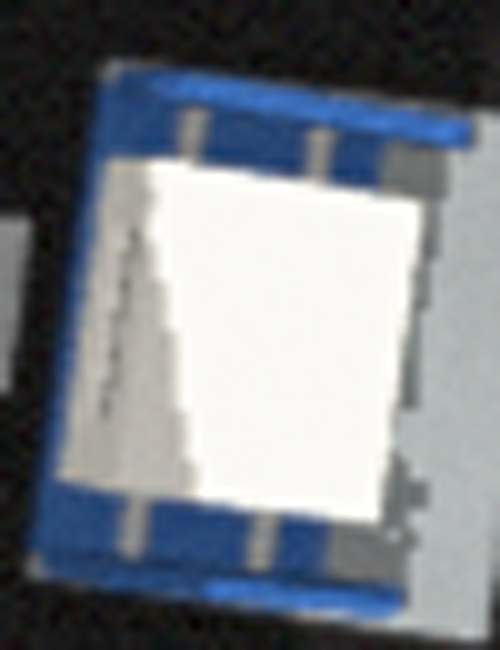

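```bash
cat > fit2.py <<'E'
from h import *
from scipy.optimize import least_squares
from fit import proj
from scipy.spatial.transform import Rotation as Ro
T=dict(np.load('t6.npz'))
tcp=np.array([.57525548,.33992644,.17744699]);g=tcp+[0,0,.0187]
px=np.array([(376,95),(350,300),(65,60),(35,262)],float);px=(px+.5)/12-.5+[172,204]
pts=np.array([(-80,-26,2),(-80,26,2),(0,-26,2),(0,26,2)])/1000
def fr(yaw,p):
    h=np.array([np.cos(yaw),np.sin(yaw),0]);c,s=np.cos(p),np.sin(p)
    x=c*h+np.array([0,0,s]);z=-s*h+np.array([0,0,c]);return np.c_[x,np.cross(z,x),z]
def f(p,n,pit):
    xg,lat,yaw=p;R=fr(yaw,np.radians(pit));o=g-R@[xg,lat,n]
    return (proj(T,o+pts@R.T)-px).ravel()
for n in(0,.0027,.004):
  for pit in(34.5,35.3):
    r=least_squares(f,[.04,0,1.46],args=(n,pit));R=fr(r.x[2],np.radians(pit));o=g-R@[r.x[0],r.x[1],n]
    print(n,pit,np.round(r.x,4),np.degrees(r.x[2]),'orig',o.round(4),'tip',(o+R@[-.08,0,0]).round(4),np.round(r.fun,1))
E
python3 fit2.py
```

```text
0 34.5 [ 3.9500e-02 -4.0000e-04  1.4712e+00] 84.29563959301939 orig [0.5716 0.3076 0.1738] tip [0.565  0.242  0.1285] [-0.2 -0.1 -0.2  0.2  0.1 -0.6  0.3  0.5]
0 35.3 [ 3.9900e-02 -4.0000e-04  1.4713e+00] 84.297951982259 orig [0.5716 0.3075 0.1731] tip [0.5651 0.2426 0.1268] [-0.3 -0.1 -0.3  0.2  0.2 -0.6  0.4  0.6]
0.0027 34.5 [ 4.0600e-02 -4.0000e-04  1.4712e+00] 84.29603111696146 orig [0.5716 0.3082 0.1709] tip [0.5651 0.2426 0.1256] [-0.2 -0.1 -0.3  0.2  0.2 -0.6  0.3  0.5]
0.0027 35.3 [ 4.1100e-02 -4.0000e-04  1.4713e+00] 84.29833167947582 orig [0.5716 0.3082 0.1702] tip [0.5652 0.2432 0.124 ] [-0.3 -0.1 -0.4  0.1  0.2 -0.5  0.4  0.5]
0.004 34.5 [ 4.1100e-02 -4.0000e-04  1.4712e+00] 84.29621880762842 orig [0.5717 0.3085 0.1696] tip [0.5651 0.2429 0.1242] [-0.2 -0.1 -0.3  0.1  0.2 -0.6  0.3  0.5]
0.004 35.3 [ 4.1600e-02 -4.0000e-04  1.4713e+00] 84.2985136446086 orig [0.5717 0.3085 0.1688] tip [0.5652 0.2435 0.1226] [-0.3 -0.1 -0.4  0.1  0.3 -0.5  0.4  0.5]
```

```bash
python3 - <<'E'
from h import *
from fit2 import fr
im=dict(np.load('t6.npz'));C=cloud(im);c=im['color'].astype(int);ok=im['z_map']>.5
def pl(m):
    P=C[m];k=np.ones(len(P),bool)
    for _ in range(10):
        A=np.c_[P[:,:2]-[.56,.22],np.ones(len(P))];co=np.linalg.lstsq(A[k],P[k,2],rcond=None)[0];e=P[:,2]-A@co;k=abs(e)<max(.003,2*np.median(abs(e)))
    n=np.array([-co[0],-co[1],1]);n/=np.linalg.norm(n)
    return P[k].mean(0),np.degrees(np.arccos(n[2])),np.degrees(np.arctan2(n[1],n[0])),e[k].std(),k.sum()
m=np.zeros(ok.shape,bool);m[210:227,179:201]=1;m&=ok
a=pl(m);print('blade',a)
# offset from blade-top plane to the grasp point
tcp=np.array([.57525548,.33992644,.17744699]);g=tcp+[0,0,.0187]
for pit in(34.5,35.3):
    R=fr(np.radians(84.3),np.radians(pit));print(pit,'n of grasp above midplane',(R.T@(g-a[0]))[2]+.002)
m=np.zeros(ok.shape,bool);m[212:236,221:236]=1;m&=ok
b=pl(m);print('blocktop',b)
R=fr(np.radians(84),np.radians(35));print('block top in dock frame',R.T@(b[0]-np.array([.56,.219,.098])))
print('blade mid in dock z:',(R.T@(a[0]-np.array([.56,.219,.098])))-[0,0,.002])
m=np.zeros(ok.shape,bool);m[226:250,260:290]=1;print('bench',np.median(C[m&ok][:,2]))
E
```

```text
0 34.5 [ 3.9500e-02 -4.0000e-04  1.4712e+00] 84.29563959301939 orig [0.5716 0.3076 0.1738] tip [0.565  0.242  0.1285] [-0.2 -0.1 -0.2  0.2  0.1 -0.6  0.3  0.5]
0 35.3 [ 3.9900e-02 -4.0000e-04  1.4713e+00] 84.297951982259 orig [0.5716 0.3075 0.1731] tip [0.5651 0.2426 0.1268] [-0.3 -0.1 -0.3  0.2  0.2 -0.6  0.4  0.6]
0.0027 34.5 [ 4.0600e-02 -4.0000e-04  1.4712e+00] 84.29603111696146 orig [0.5716 0.3082 0.1709] tip [0.5651 0.2426 0.1256] [-0.2 -0.1 -0.3  0.2  0.2 -0.6  0.3  0.5]
0.0027 35.3 [ 4.1100e-02 -4.0000e-04  1.4713e+00] 84.29833167947582 orig [0.5716 0.3082 0.1702] tip [0.5652 0.2432 0.124 ] [-0.3 -0.1 -0.4  0.1  0.2 -0.5  0.4  0.5]
0.004 34.5 [ 4.1100e-02 -4.0000e-04  1.4712e+00] 84.29621880762842 orig [0.5717 0.3085 0.1696] tip [0.5651 0.2429 0.1242] [-0.2 -0.1 -0.3  0.1  0.2 -0.6  0.3  0.5]
0.004 35.3 [ 4.1600e-02 -4.0000e-04  1.4713e+00] 84.2985136446086 orig [0.5717 0.3085 0.1688] tip [0.5652 0.2435 0.1226] [-0.3 -0.1 -0.4  0.1  0.3 -0.5  0.4  0.5]
blade (array([0.56943121, 0.27350532, 0.14764015]), np.float64(35.61573448272524), np.float64(-95.23903950548964), np.float64(0.002651671982080741), np.int64(309))
34.5 n of grasp above midplane 0.004212792005410151
35.3 n of grasp above midplane 0.003061813004020815
blocktop (array([0.55564864, 0.16695882, 0.08676574]), np.float64(34.57069490687946), np.float64(-95.95846324738109), np.float64(0.002253705998282878), np.int64(300))
block top in dock frame [-0.0492124  -0.00111226  0.02074439]
blade mid in dock z: [ 0.07368353 -0.00368219  0.00700567]
bench 0.0007490033086294812
```

Request:
step_arm([
  [[-0.0026,0.004,-0.0053,0],[0,0,0,0],[0,0,0,0],[0,0,0,0],[0,0,0,0]],
], grip_force=25)

```text
time: 10.98
tcp_pos: [0.5719, 0.3438, 0.1706]
tcp_rot: [[-0.0, 0.104, 0.995], [-0.0, 0.995, -0.104], [-1.0, -0.0, -0.0]]
ft_force: [-0.8, 0.1, -0.9]
gripper_width: 0.0228
```

```bash
cat > chk.py <<'E'
from h import *
from fit import frame,proj
import sys
def pl(C,m):
    P=C[m];k=np.ones(len(P),bool)
    for _ in range(10):
        A=np.c_[P[:,:2]-[.56,.22],np.ones(len(P))];co=np.linalg.lstsq(A[k],P[k,2],rcond=None)[0];e=P[:,2]-A@co;k=abs(e)<max(.003,2*np.median(abs(e)))
    n=np.array([-co[0],-co[1],1]);n/=np.linalg.norm(n)
    return P[k].mean(0),np.degrees(np.arccos(n[2]))
if __name__=='__main__':
    s=robot.get_state();im=snap('top');C=cloud(im);ok=im['z_map']>.5
    b=[int(x) for x in sys.argv[1:5]]
    m=np.zeros(ok.shape,bool);m[b[2]:b[3],b[0]:b[1]]=1;a=pl(C,m&ok)
    R=frame(np.radians(84));o=np.array([.56,.219,.098])
    print('tcp',s['tcp_pos'],'f',s['ft_force']);print('blade dock',R.T@(a[0]-o)-[0,0,.002],a[1])
    c=im['color'][190:255,170:250,::-1];cv2.imwrite('pics/'+sys.argv[5],cv2.resize(c,None,fx=9,fy=9,interpolation=cv2.INTER_CUBIC))
E
python3 chk.py 179 201 210 227 c7.png
```

```text
tcp [0.57193088 0.34375251 0.17057316] f [-0.77298597  0.08357082 -0.89571113]
blade dock [ 0.07092075 -0.00161448 -0.00016557] 35.79836057258762
```

View pics/c7.png

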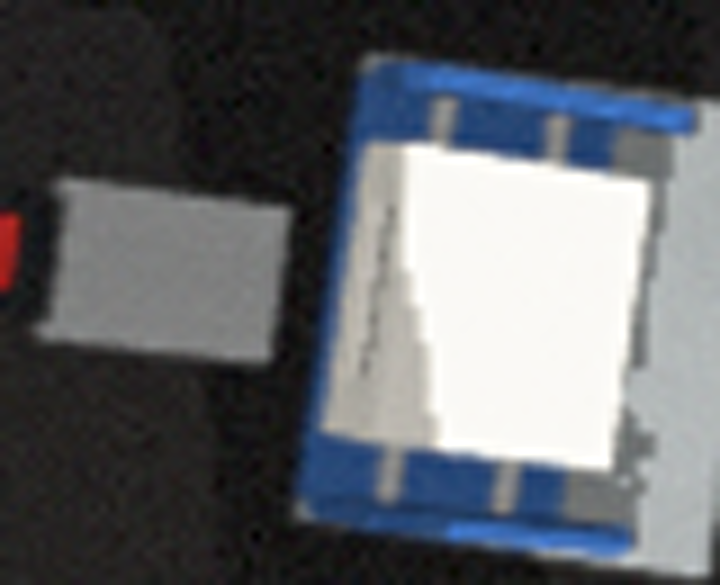

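Request:
step_arm([
  [[0,-0.0053,-0.0022,0],[-0.0005,-0.0046,-0.0032,0],[-0.0005,-0.0046,-0.0032,0],[-0.0005,-0.0046,-0.0032,0],[-0.0005,-0.0046,-0.0032,0]],
])

```text
time: 11.45
tcp_pos: [0.5698, 0.3192, 0.1551]
tcp_rot: [[-0.0, 0.105, 0.995], [-0.0, 0.995, -0.105], [-1.0, -0.0, -0.0]]
ft_force: [0.7, -0.5, -0.6]
gripper_width: 0.0235
```

Request:
step_arm([
  [[0,0,0,0],[0,0,0,0],[0,0,0,0]],
])

```text
time: 11.7
tcp_pos: [0.5702, 0.3201, 0.1557]
tcp_rot: [[0.0, 0.104, 0.995], [0.0, 0.995, -0.104], [-1.0, 0.0, 0.0]]
ft_force: [-0.2, -0.4, -1.8]
gripper_width: 0.0233
```

```bash
python3 chk.py 188 206 211 228 c8.png; python3 - <<'E'
from h import *
im=snap('side');c=im['color'][190:320,240:380,::-1];cv2.imwrite('pics/s8.png',cv2.resize(c,None,fx=5.5,fy=4.6,interpolation=cv2.INTER_CUBIC))
E
```

```text
tcp [0.57016562 0.32005469 0.15573499] f [-0.23253941 -0.40030489 -1.79255658]
blade dock [ 0.04906186 -0.00197819  0.00155596] 34.5584653877318
```

View pics/c8.png

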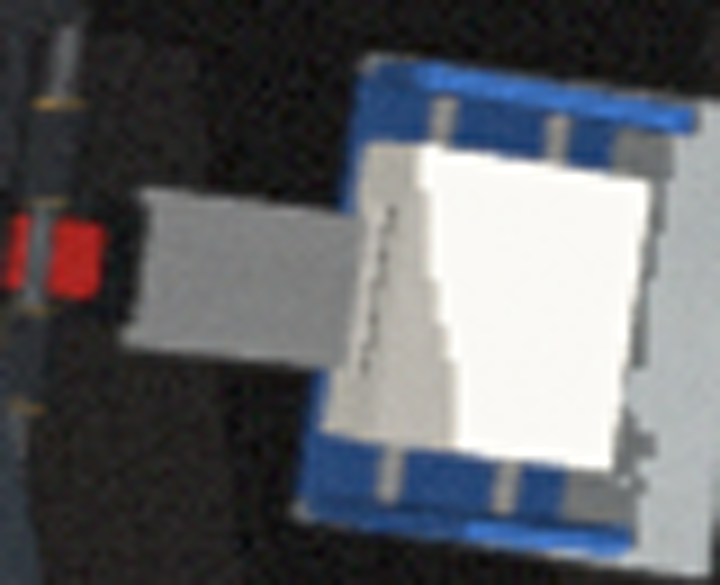

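View pics/s8.png

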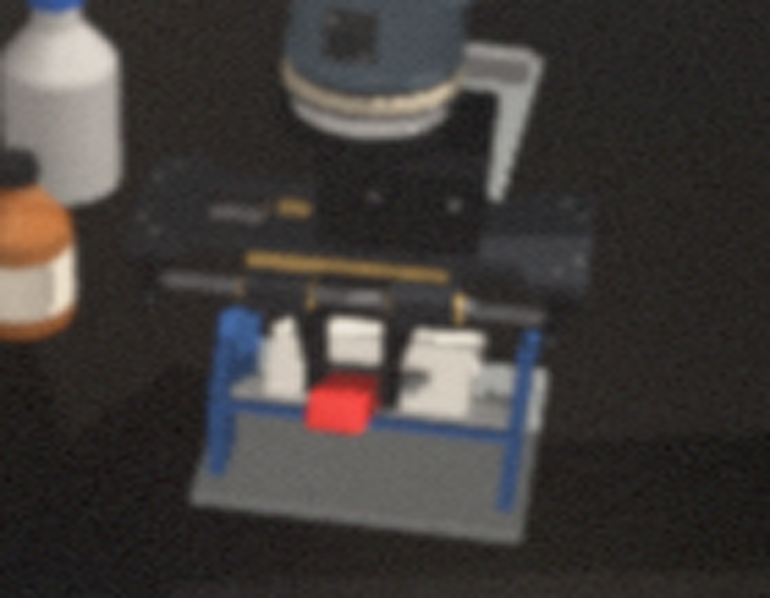

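Request:
step_arm([
  [[0.0006,-0.0014,-0.0014,0],[-0.0002,-0.0016,-0.0011,0],[-0.0002,-0.0016,-0.0011,0],[-0.0002,-0.0016,-0.0011,0],[-0.0002,-0.0016,-0.0011,0]],
])

```text
time: 12.22
tcp_pos: [0.5696, 0.312, 0.1497]
tcp_rot: [[-0.0, 0.104, 0.995], [-0.0, 0.995, -0.104], [-1.0, -0.0, -0.0]]
ft_force: [-0.3, 0.1, -0.9]
gripper_width: 0.0233
```

Request:
step_arm([
  [[-0.0002,-0.0016,-0.0011,0],[-0.0002,-0.0016,-0.0012,0],[-0.0002,-0.0016,-0.0011,0],[0,0,0,0]],
])

```text
time: 12.55
tcp_pos: [0.5689, 0.3069, 0.1461]
tcp_rot: [[-0.001, 0.104, 0.995], [-0.0, 0.995, -0.104], [-1.0, -0.0, -0.001]]
ft_force: [-0.2, -0.1, -1.7]
gripper_width: 0.0233
```

Request:
step_arm([
  [[-0.0002,-0.0016,-0.0011,0],[-0.0002,-0.0016,-0.0012,0],[-0.0001,-0.0016,-0.0011,0],[-0.0002,-0.0016,-0.0012,0],[0,0,0,0]],
])

```text
time: 12.97
tcp_pos: [0.5682, 0.3006, 0.1415]
tcp_rot: [[-0.001, 0.104, 0.995], [-0.0, 0.995, -0.104], [-1.0, -0.0, -0.001]]
ft_force: [-0.1, 0.2, -2.0]
gripper_width: 0.0235
```

```bash
python3 chk.py 200 210 211 228 c9.png
```

```text
tcp [0.56819191 0.30056007 0.14150325] f [-0.05949809  0.18237963 -1.99964628]
blade dock [ 0.02252578 -0.00334941  0.0008159 ] 32.346105433999384
```

View pics/c9.png

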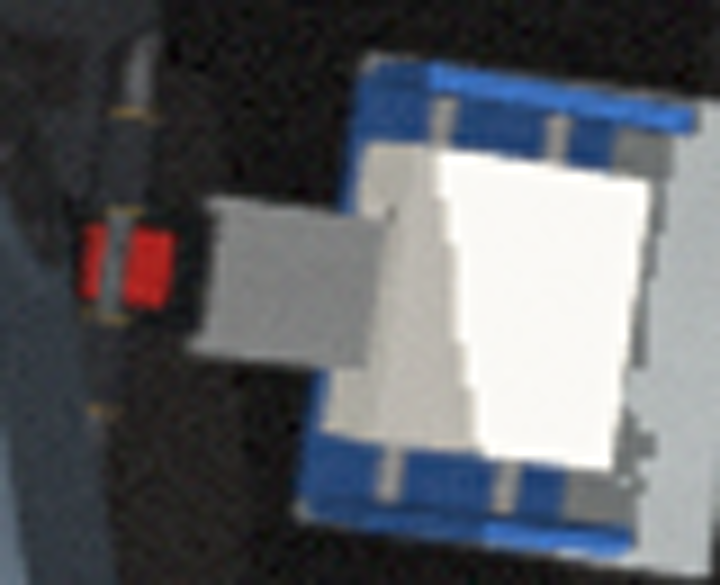

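Request:
step_arm([
  [[-0.0002,-0.0024,-0.0017,0],[-0.0003,-0.0024,-0.0017,0],[-0.0002,-0.0025,-0.0018,0],[-0.0003,-0.0024,-0.0017,0],[0,0,0,0]],
])

```text
time: 13.43
tcp_pos: [0.567, 0.2906, 0.1344]
tcp_rot: [[-0.001, 0.105, 0.995], [-0.001, 0.995, -0.105], [-1.0, -0.001, -0.001]]
ft_force: [0.4, -0.9, -1.6]
gripper_width: 0.0232
```

Request:
step_arm([
  [[-0.0002,-0.0024,-0.0017,0],[-0.0003,-0.0024,-0.0017,0],[-0.0002,-0.0025,-0.0018,0],[-0.0003,-0.0024,-0.0017,0],[0,0,0,0]],
])

```text
time: 13.85
tcp_pos: [0.566, 0.2809, 0.1275]
tcp_rot: [[-0.001, 0.105, 0.995], [-0.001, 0.995, -0.105], [-1.0, -0.001, -0.001]]
ft_force: [0.4, 0.1, -0.6]
gripper_width: 0.0232
```

Request:
step_arm([
  [[-0.0002,-0.0024,-0.0017,0],[-0.0003,-0.0024,-0.0017,0],[-0.0002,-0.0025,-0.0018,0],[-0.0003,-0.0024,-0.0017,0],[0,0,0,0]],
])

```text
time: 14.27
tcp_pos: [0.565, 0.2712, 0.1207]
tcp_rot: [[-0.001, 0.105, 0.995], [-0.001, 0.995, -0.105], [-1.0, -0.001, -0.001]]
ft_force: [0.3, 0.3, -1.7]
gripper_width: 0.0236
```

Smooth so far. About 26 mm remains, so I'll go slower near contact.

Request:
step_arm([
  [[-0.0002,-0.0024,-0.0017,0],[-0.0003,-0.0024,-0.0017,0],[-0.0002,-0.0025,-0.0018,0],[-0.0003,-0.0024,-0.0017,0],[0,0,0,0]],
])

```text
time: 14.68
tcp_pos: [0.564, 0.2615, 0.1137]
tcp_rot: [[-0.001, 0.105, 0.995], [-0.001, 0.995, -0.105], [-1.0, -0.001, -0.001]]
ft_force: [0.1, -0.2, -1.3]
gripper_width: 0.0236
```

Request:
step_arm([
  [[-0.0002,-0.0016,-0.0011,0],[-0.0002,-0.0016,-0.0012,0],[-0.0001,-0.0016,-0.0011,0],[0,0,0,0]],
])

```text
time: 15.02
tcp_pos: [0.5637, 0.257, 0.1106]
tcp_rot: [[-0.001, 0.104, 0.995], [-0.0, 0.995, -0.104], [-1.0, -0.0, -0.001]]
ft_force: [0.4, -1.0, -1.9]
gripper_width: 0.0228
```

```bash
python3 chk.py 200 210 211 228 c10.png; python3 -c "
from h import *
print(wpose()[0])"
```

```text
tcp [0.56371126 0.25703982 0.11056939] f [ 0.42588307 -1.04605462 -1.88431368]
blade dock [ 0.03537038 -0.00658319  0.02888519] 79.42485304319383
{'pitch': np.float64(35.592463233330804), 'roll': np.float64(-0.30553795052237714), 'yaw': np.float64(0.1534215764862844), 'lat0': np.float64(-0.0007991010002133563), 'top_above': np.float64(0.004664248877305226), 'ymax': np.float64(0.06430313693276754), 'n': 5077, 'w': array([0.0209, 0.021 , 0.0209, 0.021 , 0.021 , 0.0213, 0.022 , 0.0221])}
```

View pics/c10.png

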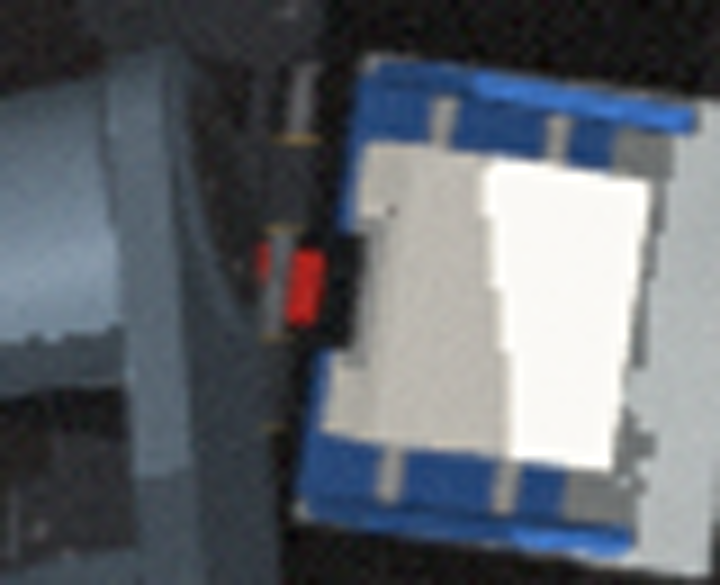

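Request:
step_arm([
  [[-0.0001,-0.0016,-0.0011,0],[-0.0001,-0.0008,-0.0006,0],[-0.0001,-0.0008,-0.0006,0],[-0.0001,-0.0008,-0.0006,0]],
])

```text
time: 15.45
tcp_pos: [0.5635, 0.2533, 0.1079]
tcp_rot: [[-0.0, 0.104, 0.995], [0.0, 0.995, -0.104], [-1.0, 0.0, -0.0]]
ft_force: [0.2, -1.1, -0.9]
gripper_width: 0.0235
```

Request:
step_arm([
  [[-0.0001,-0.0008,-0.0006,0],[0,-0.0008,-0.0006,0],[0,0,0,0]],
])

```text
time: 15.7
tcp_pos: [0.5633, 0.2516, 0.1066]
tcp_rot: [[-0.0, 0.104, 0.995], [-0.0, 0.995, -0.104], [-1.0, -0.0, -0.0]]
ft_force: [-0.7, 0.5, -0.8]
gripper_width: 0.0236
```

Request:
step_arm([
  [[-0.0001,-0.0008,-0.0006,0],[0,-0.0008,-0.0006,0],[0,0,0,0]],
])

```text
time: 15.95
tcp_pos: [0.5638, 0.2515, 0.1062]
tcp_rot: [[0.001, 0.105, 0.994], [0.003, 0.994, -0.105], [-1.0, 0.003, 0.001]]
ft_force: [-0.4, 3.1, 2.1]
gripper_width: 0.0231
```

Request:
step_arm([
  [[-0.0001,-0.0008,-0.0006,0],[0,0,0,0],[0,0,0,0]],
])

```text
time: 16.2
tcp_pos: [0.5639, 0.2514, 0.1061]
tcp_rot: [[0.002, 0.105, 0.994], [0.004, 0.994, -0.105], [-1.0, 0.004, 0.002]]
ft_force: [-0.7, 6.7, 3.8]
gripper_width: 0.0233
```

Request:
step_arm([
  [[-0.0001,-0.0008,-0.0006,0],[0,0,0,0],[0,0,0,0]],
])

```text
time: 16.45
tcp_pos: [0.564, 0.2515, 0.1059]
tcp_rot: [[0.003, 0.105, 0.994], [0.005, 0.994, -0.105], [-1.0, 0.005, 0.002]]
ft_force: [-1.7, 8.8, 5.9]
gripper_width: 0.0235
```

```bash
python3 chk.py 200 210 211 228 c11.png; python3 -c "
from h import *
print(wpose()[0])"
```

```text
tcp [0.5639674  0.25152403 0.1059203 ] f [-1.7055888   8.8412776   5.85421698]
blade dock [ 0.07366976 -0.00625444  0.11172792] 81.97756541782782
{'pitch': np.float64(34.849662692005126), 'roll': np.float64(-0.3174374575650933), 'yaw': np.float64(0.8773137899525391), 'lat0': np.float64(-0.0009520307709391248), 'top_above': np.float64(0.00472104520692377), 'ymax': np.float64(0.06378318874953964), 'n': 4860, 'w': array([0.0212, 0.0209, 0.0209, 0.0212, 0.0209, 0.0212, 0.0219, 0.0221])}
```

View pics/c11.png

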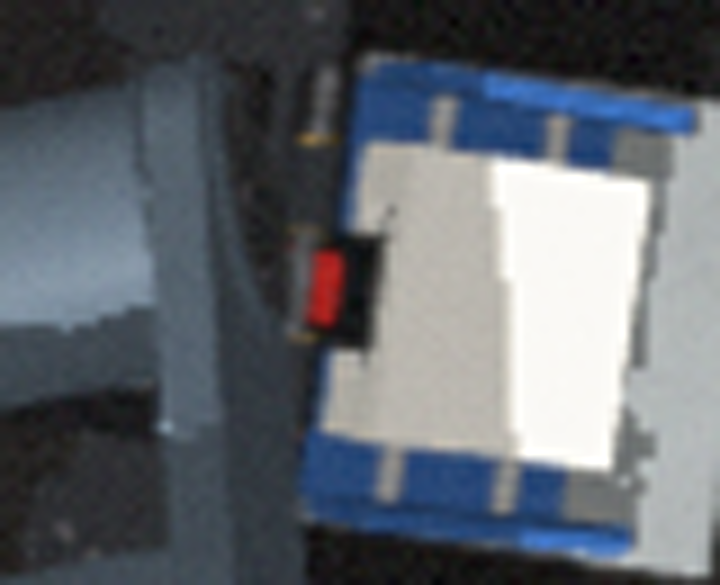

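Request:
step_arm([
  [[0.0001,0.0012,0.0008,0],[0,0,0,0],[0,0,0,0]],
])

```text
time: 16.8
tcp_pos: [0.5639, 0.2515, 0.106]
tcp_rot: [[0.002, 0.105, 0.995], [0.003, 0.995, -0.105], [-1.0, 0.003, 0.002]]
ft_force: [-1.5, 6.5, 3.6]
gripper_width: 0.0229
```

Request:
step_arm([
  [[0,0,0,0],[0,0,0,0],[0,0,0,0]],
], grip_force=5)

```text
time: 17.05
tcp_pos: [0.564, 0.2512, 0.106]
tcp_rot: [[0.002, 0.104, 0.995], [0.002, 0.995, -0.104], [-1.0, 0.003, 0.002]]
ft_force: [-0.8, 5.4, 3.3]
gripper_width: 0.024
```

Request:
step_arm([
  [[0,0,0,0],[0,0,0,0],[0,0,0,0],[0,0,0,0],[0,0,0,0]],
], grip=-0.38)

```text
time: 17.47
tcp_pos: [0.5631, 0.2492, 0.1048]
tcp_rot: [[-0.001, 0.104, 0.995], [-0.001, 0.995, -0.104], [-1.0, -0.001, -0.001]]
ft_force: [-0.6, 0.0, 0.6]
gripper_width: 0.0495
```

Request:
step_arm([
  [[0,0,0,0],[0,0,0,0],[0,0,0,0]],
])

```text
time: 17.72
tcp_pos: [0.5632, 0.2496, 0.1051]
tcp_rot: [[-0.0, 0.104, 0.995], [-0.0, 0.995, -0.104], [-1.0, -0.0, -0.0]]
ft_force: [-0.3, -0.8, -0.4]
gripper_width: 0.059
```

```bash
python3 -c "
from h import *
print(wpose()[0])
snap('wrist','w12.png')"
```

```text
{'pitch': np.float64(31.98007839225802), 'roll': np.float64(0.549271971863777), 'yaw': np.float64(0.9227976219287087), 'lat0': np.float64(-0.0005260958790324583), 'top_above': np.float64(-0.00012204502866549881), 'ymax': np.float64(0.07206538435404694), 'n': 5718, 'w': array([0.0213, 0.0208, 0.0208, 0.0211, 0.0211, 0.0219, 0.022 , 0.0222])}
```

View pics/w12.png

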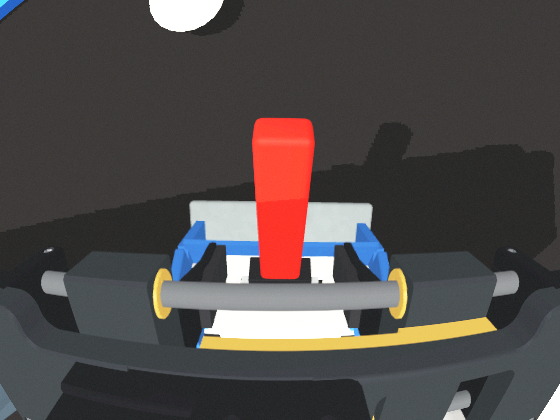

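Request:
step_arm([
  [[0,0,0.01,0],[0,0,0.02,0],[0,0,0.03,0],[0,0,0.035,0],[0,0,0.035,0]],
])

```text
time: 18.23
tcp_pos: [0.5627, 0.2497, 0.2368]
tcp_rot: [[-0.001, 0.104, 0.995], [-0.0, 0.995, -0.104], [-1.0, -0.0, -0.001]]
ft_force: [0.2, 0.3, -1.2]
gripper_width: 0.06
```

Request:
step_arm([
  [[-0.01,0.0,0.03,0],[-0.03,0.02,0.02,0],[-0.03,0.03,0.01,0],[-0.03,0.03,0,0],[-0.02,0.03,0,0]],
])

```text
time: 18.65
tcp_pos: [0.4429, 0.3587, 0.2971]
tcp_rot: [[0.002, 0.105, 0.994], [0.001, 0.994, -0.105], [-1.0, 0.002, 0.001]]
ft_force: [0.4, 0.6, -0.2]
gripper_width: 0.0601
```

Request:
step_arm([
  [[-0.03,0.03,0,0],[-0.03,0.03,0,0],[-0.02,0.03,0,0],[0,0,0,0],[0,0,0,0]],
])

```text
time: 19.07
tcp_pos: [0.3647, 0.4482, 0.2955]
tcp_rot: [[0.001, 0.1, 0.995], [0.0, 0.995, -0.1], [-1.0, 0.001, 0.001]]
ft_force: [-0.4, 0.7, -0.9]
gripper_width: 0.0597
```

```bash
python3 - <<'E'
from h import *
im=snap('side');c=im['color'][240:320,260:360,::-1];cv2.imwrite('pics/s13.png',cv2.resize(c,None,fx=7,fy=7,interpolation=cv2.INTER_CUBIC))
im=snap('top');np.savez('t13.npz',**im);c=im['color'][185:260,165:255,::-1];cv2.imwrite('pics/t13.png',cv2.resize(c,None,fx=8,fy=8,interpolation=cv2.INTER_CUBIC))
snap('wrist','w13.png')
E
```

```text
(no output)
```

View pics/s13.png

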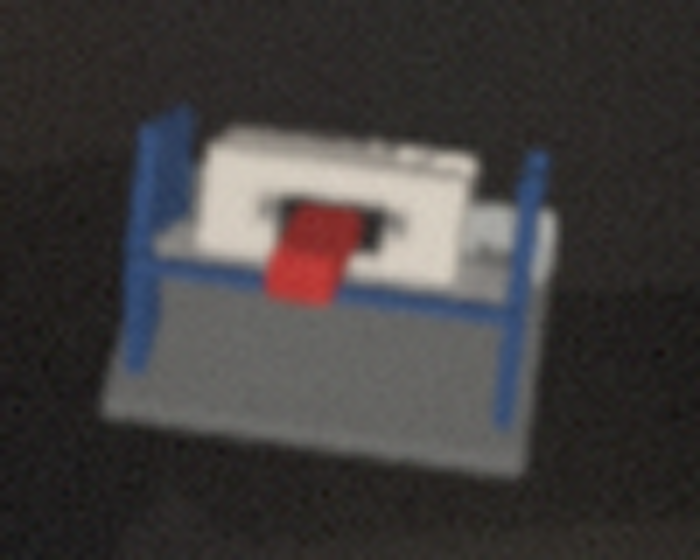

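View pics/t13.png

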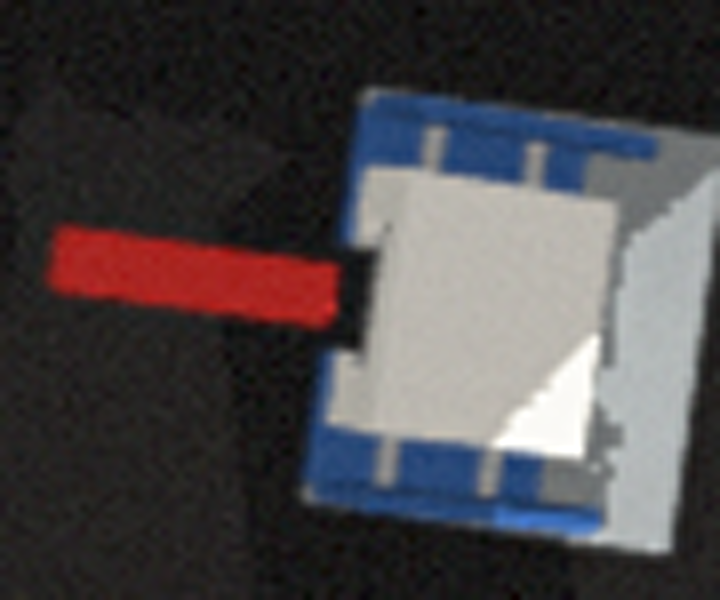

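View pics/w13.png

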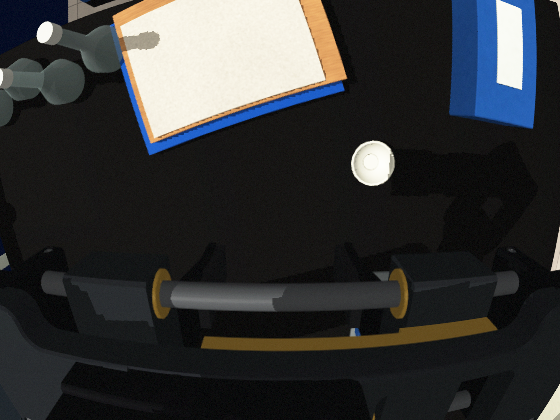

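```bash
cat > fit3.py <<'E'
from h import *
from scipy.optimize import least_squares
from fit import proj,frame
def fr(yaw,p):
    h=np.array([np.cos(yaw),np.sin(yaw),0]);c,s=np.cos(p),np.sin(p)
    x=c*h+np.array([0,0,s]);z=-s*h+np.array([0,0,c]);return np.c_[x,np.cross(z,x),z]
import sys
fn=sys.argv[1] if len(sys.argv)>1 else 't13.npz'
T=dict(np.load(fn));m=red(T);m[:185]=0;m[260:]=0;m[:,:160]=0;m[:,255:]=0
v,u=np.where(m);print(len(u))
w0=np.array(T['color'],float);red_=np.clip((w0[...,0]-w0[...,1:].max(2)),0,None);
r=cv2.minAreaRect(np.c_[u,v].astype(np.float32));print(r)
C=cloud(T);ok=m&(T['z_map']>.5);P=C[cv2.erode(ok.astype(np.uint8),np.ones((3,3)))>0]
h=P[:,:2]@[np.cos(1.47),np.sin(1.47)];k=np.ones(len(h),bool)
for _ in range(8):
    c=np.polyfit(h[k],P[k,2],1);e=P[:,2]-np.polyval(c,h);k=abs(e)<.006
print('pitch depth',np.degrees(np.arctan(c[0])),k.sum())
D=frame(np.radians(84));o=np.array([.56,.219,.098]);q=(P[k]-o)@D;print('handle top plane in dock: mean',q.mean(0),'fit',np.polyfit(q[:,0],q[:,2],1))
# end and collar red extents along the image axis (subpixel by area): 
yaw=np.radians(84.3)
b=cv2.boxPoints(r);print(b)
def f(p,px,pit):
    R=fr(p[2],np.radians(pit));org=o+D@[p[0],p[1],-.001]
    L=np.array([(120,-12,9),(120,12,9),(14,-12,9),(14,12,9)])/1000
    return (proj(T,org+L@R.T)-px).ravel()
if len(sys.argv)<3: px=np.array([(55,224),(47,294),(342,261),(332,329)],float);px=(px+.5)/8-.5+[165,185]
for pit in(31.5,32.5,35):
    s=least_squares(f,[0,0,1.47],args=(px,pit));print(pit,s.x,np.degrees(s.x[2]),np.round(s.fun,1))
E
python3 fit3.py
```

```text
276
((188.81442260742188, 219.1419219970703), (35.35379409790039, 7.863740921020508), 7.594642639160156)
pitch depth 32.335052519124986 169
handle top plane in dock: mean [ 0.07221046 -0.00048927  0.00366503] fit [-0.04206024  0.00670222]
[[170.77293 220.70306]
 [171.81224 212.9083 ]
 [206.85591 217.58078]
 [205.8166  225.37555]]
31.5 [ 4.49491417e-03 -2.90657997e-04  1.46458333e+00] 83.91444370159371 [ 0.7  0.3  0.6 -0.2 -0.8  0.2 -0.6 -0.4]
32.5 [ 5.07078024e-03 -2.94973696e-04  1.46463061e+00] 83.91715253699242 [ 0.8  0.4  0.7 -0.1 -0.9  0.2 -0.7 -0.4]
35 [ 6.60498474e-03 -3.06446995e-04  1.46476764e+00] 83.92500358313691 [ 1.1  0.4  0.9 -0.1 -1.2  0.1 -1.  -0.4]
```

Request:
step_arm([
  [[0.0187,-0.0312,0,0],[0.0187,-0.0312,0,0],[0.0187,-0.0312,0,0],[0.0187,-0.0312,0,0],[0.0187,-0.0312,0,0]],
])

```text
time: 19.63
tcp_pos: [0.4611, 0.2878, 0.2949]
tcp_rot: [[0.0, 0.107, 0.994], [-0.0, 0.994, -0.107], [-1.0, -0.0, 0.0]]
ft_force: [0.4, -0.2, -0.5]
gripper_width: 0.06
```

Request:
step_arm([
  [[0.0187,-0.0312,0,0],[0.0187,-0.0312,0,0],[0.0187,-0.0312,0,0],[0.0187,-0.0312,0,0],[0.0187,-0.0312,0,0]],
])

```text
time: 20.05
tcp_pos: [0.5542, 0.1312, 0.295]
tcp_rot: [[0.0, 0.107, 0.994], [-0.0, 0.994, -0.107], [-1.0, -0.0, 0.0]]
ft_force: [0.1, 0.6, -0.2]
gripper_width: 0.06
```

Request:
step_arm([
  [[0,0,-0.03,0],[0,0,-0.03,0],[0,0,-0.015,0],[0,0,0,0],[0,0,0,0]],
])

```text
time: 20.47
tcp_pos: [0.5531, 0.1333, 0.2193]
tcp_rot: [[-0.002, 0.107, 0.994], [-0.0, 0.994, -0.107], [-1.0, -0.0, -0.002]]
ft_force: [0.1, 0.4, 0.2]
gripper_width: 0.0602
```

```bash
python3 - <<'E'
from h import *
s=robot.get_state();print(s['tcp_pos'],s['q'])
im=snap('wrist','w14.png');np.savez('w14.npz',pos=s['tcp_pos'],rot=s['tcp_rot'],**im);print(im['fx'])
E
```

```text
[0.55313344 0.1333193  0.21926492] [ 4.02446818e-02  4.30425240e-01  1.55216499e+00 -1.44043576e-04
  1.16078423e+00  1.47159707e-01]
325.19226210127806
```

View pics/w14.png

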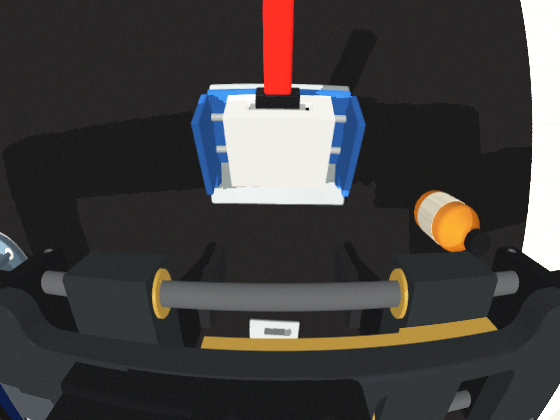

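```bash
python3 - <<'E'
import cv2
im=cv2.imread('pics/w14.png')[75:125,230:330];cv2.imwrite('pics/w14z.png',cv2.resize(im,None,fx=8,fy=8,interpolation=cv2.INTER_CUBIC))
E
```

View pics/w14z.png

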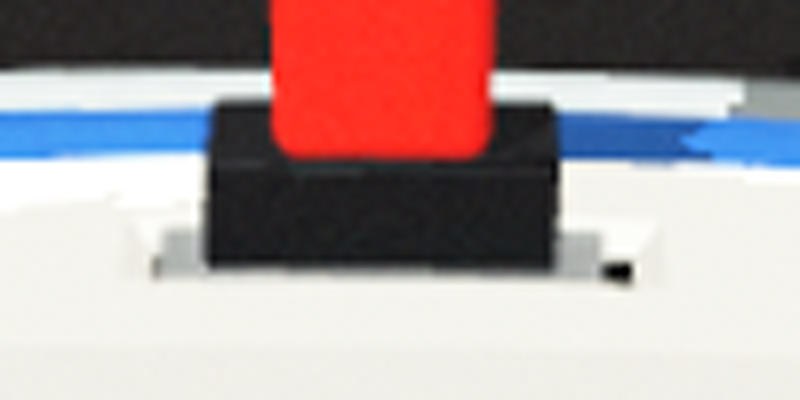

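```bash
cat > fit4.py <<'E'
from h import *
from fit import frame
W=dict(np.load('w14.npz'));M=W['tool_from_camera'];D=frame(np.radians(84));o=np.array([.56,.219,.098])
def wp(P):
    t=(P-W['pos'])@W['rot'];c=(t-M[:3,3])@M[:3,:3]
    r=np.hypot(c[:,0],c[:,1]);th=np.arctan2(r,c[:,2]);return np.c_[c[:,0]/r*th*W['fx']+W['cx'],c[:,1]/r*th*W['fx']+W['cy']]
def pd(L): return wp(o+np.array(L)/1000@D.T)
z=lambda p:np.round((p-[230,75])*8+3.5,0)
print('face top z=20',z(pd([(0,-50,20),(0,50,20)])))
print('chamfer low -7',z(pd([(0,-31.5,-7),(0,31.5,-7)])),'up +7',z(pd([(0,-31.5,7),(0,31.5,7)])))
print('slot throat -3: low',z(pd([(-3,-28.5,-4),(-3,28.5,-4)])),'up',z(pd([(-3,-28.5,4),(-3,28.5,4)])))
print('face bottom -20',z(pd([(0,-50,-20),(0,50,-20)])),'rear top',z(pd([(-90,-50,20),(-90,50,20)])))
for d in(0,-2.7):
  a=np.radians(d)
  for X,zz in((0,-1),(0,-2),(1,-2),(2,-2),(3,-2)):
    f=lambda x,y,w:(X+x*np.cos(a)-w*np.sin(a),y,zz+x*np.sin(a)+w*np.cos(a))
    print(d,X,zz,'collar top front',z(pd([f(0,-20,9),f(0,20,9)])).tolist(),'collar back top',z(pd([f(14,0,9)])).tolist(),'blade rear',z(pd([f(0,-26,2),f(0,26,2)])).tolist())
E
python3 fit4.py
python3 - <<'E'
import cv2
im=cv2.imread('pics/w14.png')[85:120,240:320];cv2.imwrite('pics/w14y.png',cv2.resize(cv2.convertScaleAbs(im,alpha=1),None,fx=10,fy=16,interpolation=cv2.INTER_NEAREST))
E
```

```text
face top z=20 [[839. 378.]
 [-61. 381.]]
chamfer low -7 [[656. 241.]
 [123. 243.]] up +7 [[665. 308.]
 [113. 310.]]
slot throat -3: low [[631. 276.]
 [148. 277.]] up [[636. 314.]
 [143. 315.]]
face bottom -20 [[798. 188.]
 [-17. 191.]] rear top [[763. 917.]
 [ 24. 918.]]
0 0 -1 collar top front [[565.0, 311.0], [213.0, 313.0]] collar back top [[388.0, 208.0]] blade rear [[614.0, 278.0], [165.0, 280.0]]
0 0 -2 collar top front [[565.0, 306.0], [214.0, 308.0]] collar back top [[388.0, 203.0]] blade rear [[614.0, 273.0], [165.0, 275.0]]
0 1 -2 collar top front [[565.0, 299.0], [213.0, 301.0]] collar back top [[388.0, 196.0]] blade rear [[614.0, 266.0], [165.0, 268.0]]
0 2 -2 collar top front [[565.0, 292.0], [213.0, 293.0]] collar back top [[388.0, 188.0]] blade rear [[614.0, 259.0], [164.0, 261.0]]
0 3 -2 collar top front [[566.0, 285.0], [212.0, 286.0]] collar back top [[388.0, 181.0]] blade rear [[615.0, 252.0], [164.0, 254.0]]
-2.7 0 -1 collar top front [[565.0, 308.0], [213.0, 310.0]] collar back top [[388.0, 202.0]] blade rear [[614.0, 277.0], [165.0, 279.0]]
-2.7 0 -2 collar top front [[565.0, 303.0], [213.0, 305.0]] collar back top [[388.0, 197.0]] blade rear [[614.0, 273.0], [165.0, 274.0]]
-2.7 1 -2 collar top front [[565.0, 296.0], [213.0, 297.0]] collar back top [[388.0, 190.0]] blade rear [[614.0, 266.0], [165.0, 267.0]]
-2.7 2 -2 collar top front [[566.0, 289.0], [213.0, 290.0]] collar back top [[388.0, 182.0]] blade rear [[614.0, 258.0], [164.0, 260.0]]
-2.7 3 -2 collar top front [[566.0, 282.0], [212.0, 283.0]] collar back top [[388.0, 175.0]] blade rear [[615.0, 251.0], [164.0, 253.0]]
```

View pics/w14y.png

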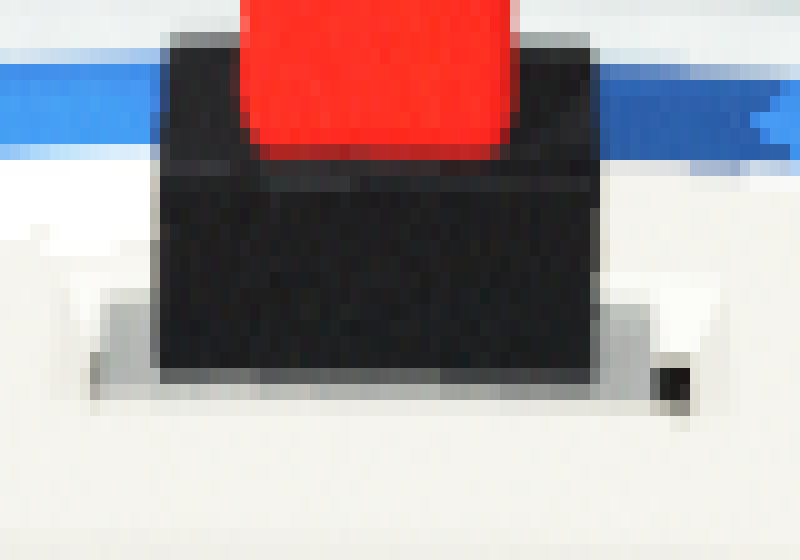

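Request:
step_arm([
  [[0,0.01,0.03,0],[0.003,0.03,0.02,0],[0.004,0.04,0,0],[0.004,0.03,0,0],[0,0.012,0,0]],
])

```text
time: 20.93
tcp_pos: [0.5659, 0.2609, 0.2729]
tcp_rot: [[0.007, 0.102, 0.995], [0.003, 0.995, -0.102], [-1.0, 0.004, 0.006]]
ft_force: [-1.3, -0.5, 0.1]
gripper_width: 0.0601
```

Request:
step_arm([
  [[0,0,-0.03,0],[0,0,-0.03,0],[0,0,0,0],[0,0,0,0]],
])

```text
time: 21.27
tcp_pos: [0.5635, 0.2563, 0.2095]
tcp_rot: [[-0.002, 0.104, 0.995], [-0.001, 0.995, -0.104], [-1.0, -0.001, -0.002]]
ft_force: [0.4, -0.8, 0.4]
gripper_width: 0.0598
```

```bash
python3 - <<'E'
from h import *
r,s=wpose();print(r,s['tcp_pos'],s['ft_force'])
E
```

```text
{'pitch': np.float64(32.198723279197765), 'roll': np.float64(0.8011112502088489), 'yaw': np.float64(0.6895150049593854), 'lat0': np.float64(0.00020945697850993224), 'top_above': np.float64(-0.08515479152825635), 'ymax': np.float64(0.0652892551060038), 'n': 2002, 'w': array([0.0191, 0.0192, 0.0201, 0.0198, 0.0198, 0.0204, 0.0204, 0.02  ])} [0.56345638 0.25627706 0.20947549] [ 0.44585426 -0.80686811  0.37689504]
```

Request:
step_arm([
  [[0.001,0,-0.03,0],[0,0,-0.03,0],[0,0,-0.025,0],[0,0,-0.013,0],[0,0,-0.005,0]],
])

```text
time: 21.73
tcp_pos: [0.5657, 0.2563, 0.1067]
tcp_rot: [[0.0, 0.105, 0.994], [-0.0, 0.994, -0.105], [-1.0, -0.0, 0.0]]
ft_force: [0.5, 0.4, 0.1]
gripper_width: 0.0597
```

Request:
step_arm([
  [[0,0,0,0],[0,0,0,0],[0,0,0,0]],
])

```text
time: 21.98
tcp_pos: [0.5671, 0.2572, 0.109]
tcp_rot: [[0.004, 0.104, 0.995], [0.001, 0.995, -0.104], [-1.0, 0.002, 0.004]]
ft_force: [-0.3, 0.0, 0.3]
gripper_width: 0.06
```

Request:
step_arm([
  [[0,0,0,0],[0,0,0,0],[0,0,0,0],[0,0,0,0],[0,0,0,0]],
], grip=1, grip_force=12)

```text
time: 22.4
tcp_pos: [0.5652, 0.2569, 0.1069]
tcp_rot: [[0.0, 0.104, 0.995], [0.0, 0.995, -0.104], [-1.0, 0.0, 0.0]]
ft_force: [-1.1, 0.3, 0.4]
gripper_width: 0.0347
```

Request:
step_arm([
  [[0,0,0,0],[0,0,0,0],[0,0,0,0],[0,0,0,0]],
])

```text
time: 22.73
tcp_pos: [0.565, 0.2569, 0.1067]
tcp_rot: [[-0.0, 0.104, 0.995], [0.0, 0.995, -0.104], [-1.0, 0.0, -0.0]]
ft_force: [-0.5, 1.5, 0.6]
gripper_width: 0.0232
```

```bash
python3 - <<'E'
from h import *
r,s=wpose();print(r,s['tcp_pos'],s['ft_force'],s['gripper_width'])
E
```

```text
{'pitch': np.float64(31.940652110863788), 'roll': np.float64(0.36155923944649454), 'yaw': np.float64(1.47699067199876), 'lat0': np.float64(-0.0010664682927937915), 'top_above': np.float64(0.0024826061764407193), 'ymax': np.float64(0.06383467785711507), 'n': 4872, 'w': array([0.0211, 0.0209, 0.0211, 0.0209, 0.0211, 0.0217, 0.0222, 0.0223])} [0.56501369 0.25692882 0.10665612] [-0.5216166   1.48379093  0.63155064] 0.02317342506309638
```

Request:
step_arm([
  [[-0.0001,-0.0008,-0.0005,0],[0,0,0,0],[0,0,0,0]],
])

```text
time: 23.03
tcp_pos: [0.5651, 0.2568, 0.1066]
tcp_rot: [[0.0, 0.104, 0.995], [0.001, 0.995, -0.104], [-1.0, 0.001, 0.0]]
ft_force: [-1.5, 2.8, 2.4]
gripper_width: 0.0233
```

Request:
step_arm([
  [[-0.0001,-0.0008,-0.0005,0],[0,0,0,0],[0,0,0,0]],
])

```text
time: 23.28
tcp_pos: [0.5652, 0.2567, 0.1065]
tcp_rot: [[0.001, 0.105, 0.995], [0.003, 0.995, -0.105], [-1.0, 0.003, 0.001]]
ft_force: [-1.7, 5.2, 4.7]
gripper_width: 0.0232
```

Request:
step_arm([
  [[-0.0001,-0.0008,-0.0005,0],[0,0,0,0],[0,0,0,0]],
])

```text
time: 23.53
tcp_pos: [0.5653, 0.2567, 0.1065]
tcp_rot: [[0.002, 0.105, 0.994], [0.004, 0.994, -0.105], [-1.0, 0.004, 0.001]]
ft_force: [-2.8, 7.4, 7.7]
gripper_width: 0.0232
```

Request:
step_arm([
  [[0.0001,0.0008,0.0006,0],[0.0001,0.0006,0.0004,0],[0,0,0,0],[0,0,0,0]],
])

```text
time: 23.87
tcp_pos: [0.5652, 0.2567, 0.1066]
tcp_rot: [[0.001, 0.104, 0.995], [0.001, 0.995, -0.105], [-1.0, 0.002, 0.0]]
ft_force: [-1.9, 5.7, 5.2]
gripper_width: 0.0229
```

Request:
step_arm([
  [[0,0,0,0],[0,0,0,0],[0,0,0,0]],
], grip_force=3)

```text
time: 24.12
tcp_pos: [0.565, 0.2557, 0.1061]
tcp_rot: [[-0.0, 0.104, 0.995], [-0.0, 0.995, -0.104], [-1.0, -0.0, -0.0]]
ft_force: [-1.3, 2.9, 2.6]
gripper_width: 0.0237
```

Request:
step_arm([
  [[0,0,0,0],[0,0,0,0],[0,0,0,0],[0,0,0,0],[0,0,0,0]],
], grip=-0.38)

```text
time: 24.53
tcp_pos: [0.5651, 0.2553, 0.1059]
tcp_rot: [[-0.0, 0.104, 0.995], [-0.001, 0.995, -0.104], [-1.0, -0.001, -0.0]]
ft_force: [-0.0, 0.1, -1.1]
gripper_width: 0.0492
```

Request:
step_arm([
  [[0,0,0,0],[0,0,0,0],[0,0,0,0],[0,0,0,0]],
])

```text
time: 24.87
tcp_pos: [0.5651, 0.2558, 0.1062]
tcp_rot: [[0.0, 0.104, 0.995], [-0.0, 0.995, -0.104], [-1.0, -0.0, 0.0]]
ft_force: [-0.7, -1.3, 0.0]
gripper_width: 0.0596
```

Request:
step_arm([
  [[0,0,0.01,0],[0,0,0.02,0],[0,0,0.03,0],[0,0,0.03,0],[0,0,0.03,0]],
])

```text
time: 25.28
tcp_pos: [0.5648, 0.2558, 0.2281]
tcp_rot: [[-0.0, 0.104, 0.995], [-0.0, 0.995, -0.104], [-1.0, -0.0, -0.0]]
ft_force: [0.7, 1.4, 0.6]
gripper_width: 0.06
```

Request:
step_arm([
  [[0,0,0.03,0],[-0.003,-0.03,0.02,0],[-0.003,-0.04,0,0],[-0.003,-0.035,0,0],[-0.002,-0.018,0,0]],
])

```text
time: 25.7
tcp_pos: [0.5538, 0.1297, 0.2779]
tcp_rot: [[0.002, 0.106, 0.994], [-0.002, 0.994, -0.106], [-1.0, -0.002, 0.002]]
ft_force: [-0.3, -0.6, -0.1]
gripper_width: 0.0601
```

Request:
step_arm([
  [[0,0,-0.025,0],[0,0,-0.025,0],[0,0,0,0],[0,0,0,0],[0,0,0,0]],
])

```text
time: 26.12
tcp_pos: [0.5549, 0.1331, 0.2276]
tcp_rot: [[0.002, 0.104, 0.995], [0.0, 0.995, -0.104], [-1.0, 0.0, 0.002]]
ft_force: [-0.7, 0.5, 0.1]
gripper_width: 0.0602
```

```bash
python3 - <<'E'
from h import *
s=robot.get_state();print(s['tcp_pos'])
im=snap('wrist','w15.png');np.savez('w14.npz',pos=s['tcp_pos'],rot=s['tcp_rot'],**im)
c=im['color'][70:140,220:340,::-1];cv2.imwrite('pics/w15z.png',cv2.resize(c,None,fx=6.5,fy=8,interpolation=cv2.INTER_NEAREST))
E
python3 fit4.py | head -12
```

```text
[0.55492355 0.13314351 0.22760434]
face top z=20 [[810. 377.]
 [-66. 379.]]
chamfer low -7 [[633. 245.]
 [114. 246.]] up +7 [[641. 309.]
 [104. 310.]]
slot throat -3: low [[608. 278.]
 [138. 279.]] up [[613. 315.]
 [133. 316.]]
face bottom -20 [[772. 193.]
 [-23. 194.]] rear top [[737. 904.]
 [ 15. 905.]]
0 0 -1 collar top front [[544.0, 313.0], [201.0, 313.0]] collar back top [[371.0, 212.0]] blade rear [[591.0, 280.0], [154.0, 281.0]]
```

View pics/w15z.png

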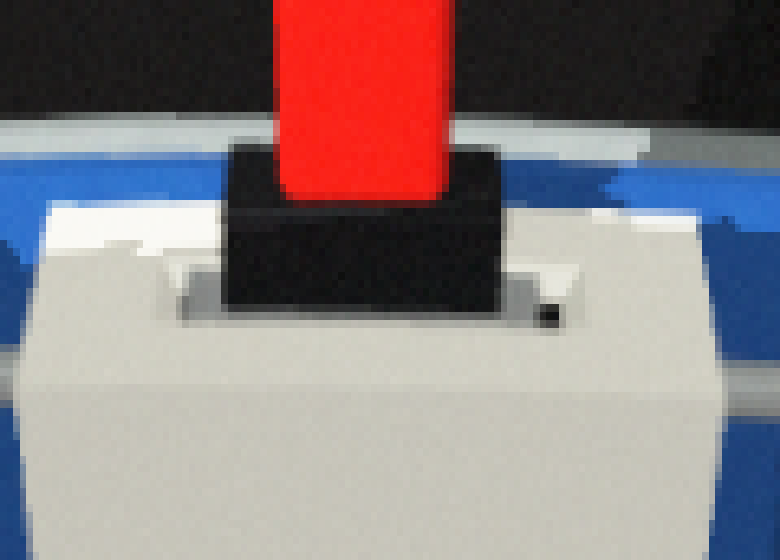

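Request:
step_arm([
  [[0,0,0.03,0],[-0.02,-0.02,0.02,0],[-0.03,-0.02,0,0],[-0.02,-0.01,0,0],[0,0,0,0]],
])

```text
time: 26.58
tcp_pos: [0.4806, 0.0821, 0.278]
tcp_rot: [[-0.001, 0.105, 0.995], [-0.001, 0.995, -0.105], [-1.0, -0.001, -0.0]]
ft_force: [0.2, -0.2, 0.8]
gripper_width: 0.0599
```

Request:
step_arm([
  [[0,-0.03,0,0],[0,-0.03,0,0],[0,-0.03,0,0],[0,0,0,0],[0,0,0,0]],
])

```text
time: 27.0
tcp_pos: [0.4856, -0.0081, 0.2775]
tcp_rot: [[0.003, 0.107, 0.994], [-0.0, 0.994, -0.107], [-1.0, 0.0, 0.003]]
ft_force: [-0.6, 0.6, 0.6]
gripper_width: 0.0604
```

```bash
python3 - <<'E'
from h import *
im=snap('top','t16.png');a=np.load('t0.npz')['t_color'].astype(int);b=im['color'].astype(int)
for n,(c,r) in dict(solvent=(313,161),amber=(263,160),dish=(145,239),beaker=(423,235)).items():
    k=lambda x:x[r-18:r+18,c-18:c+18].mean(2)
    t=b.mean(2)[r-24:r+24,c-24:c+24].astype(np.float32);q=a.mean(2)[r-14:r+14,c-14:c+14].astype(np.float32)
    R=cv2.matchTemplate(t,q,cv2.TM_CCOEFF_NORMED);_,v,_,l=cv2.minMaxLoc(R);print(n,v,np.array(l)-10)
c=im['color'][185:260,165:255,::-1];cv2.imwrite('pics/t16z.png',cv2.resize(c,None,fx=8,fy=8,interpolation=cv2.INTER_CUBIC))
print(robot.get_state()['tcp_pos'],robot.get_state()['ft_force'])
E
```

```text
solvent 0.9716006517410278 [0 0]
amber 0.9527097940444946 [0 0]
dish 0.9891993403434753 [0 0]
beaker 0.9988946914672852 [0 0]
[ 0.48511266 -0.0071582   0.27717528] [0.10214291 0.94893348 0.06862363]
```

View pics/t16z.png

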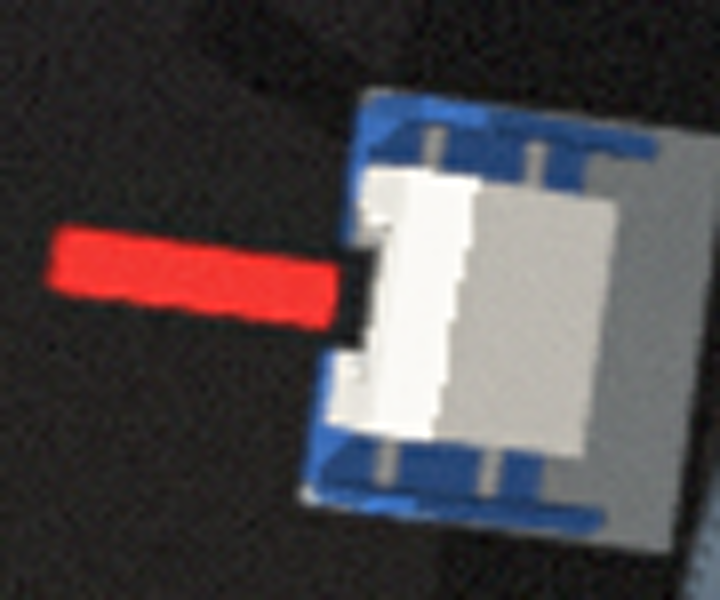

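The scraper sits at the slot with its collar on the block face, the bystanders haven't moved, and the arm is clear. I'm handing the job in.

```bash
python3 -c "
from cell import ticket
print(ticket.close_job())"
```

```text
the job is handed in; nothing more can be done
None
```

The scraper is in the dock slot with its collar against the white block. I let go of it, moved the arm clear and handed the job in at about 27 s.

- **How it went in:** The tool only points straight down, so I gripped the handle lightly and let the blade pivot down on the rest to about 35°. I then tightened the grip and lined the blade up with the slot in the top camera. It slid in with no noticeable resistance. It then met a firm stop, and I pushed to about 11 N there.
- **After the first release:** The handle sagged to about 32° within the slot's play. I gripped it again and pushed with about 11 N. It moved only 0.3 mm, so it was already at the stop, and I released it again.
- **Last checks:** The final top view shows the collar at the block face. All four bystanders matched their starting pictures with no shift, and the force reading was near zero.
- **What disagreed:** The camera estimates of any remaining gap ranged from about 0.5 to 2.5 mm, and one rough top-view fit gave about 5 mm. The sag alone should leave about 0.4 mm. I trusted the firm stop felt both times over the camera fits.

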